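# Leak-check the sloping port joint and snap its seam guard on

## Task

Leak-check the port's flange joint: take the probe from its stand and, keeping it square to the sloping face with its tip down at the bottom of the gap, run it along the whole gap from the end beside the pipe stub to the other end, steadily at 2 to 3 cm per second (never fast while the tip is in the gap). Put the probe back fully home in its stand, then press the seam guard squarely onto the face over the gap until both snap hooks click over its ends, and let go. Leave the wrench, jar and flange ring where they lie.

Things in the scene. Friction and masses are not known exactly. Their poses are not given: they have to be found in the camera images.
- port: Olive-green port housing, fixed to the bench: base 190 x 250 mm, about 125 mm high at the back; origin under its centre. Two steel flange plates lie on its sloping face, tilted 0.56 rad (32 deg), falling to its own -x side (roughly to the robot's right). A brass pipe stub (flange 42 mm wide, top 79 mm over the bench) stands on its +y side (nearer the robot), 118 mm from the middle.
- seam_mid (a point): Middle of the seam, on the floor of the gap between the two flange plates. Axes: z square out of the face, y along the gap (+y end beside the pipe stub), x up the slope. The gap is a slot 10 mm wide, 12 mm deep, 110 mm long (y -55 to +55); its floor is a dark gasket at z = 0, the face is at z = 12 mm.
- seam_start (a point): Point on the floor of the gap, 10 mm in from the slot end beside the pipe stub (y = +45 mm from seam_mid): start the check here. Axes as seam_mid.
- seam_end (a point): Point on the bottom of the gap, 10 mm in from the other slot end: finish here. Axes as seam_mid.
- probe_tip (a point): Tip of the leak-detector probe (70 g pen, 144 mm long): steel needle 5 mm across with a round end for 27 mm, widening to 8.4 mm at 42 mm and so up to 65 mm from the tip, then a black square handle 18 x 18 mm up to 140 mm. z runs from the tip up along the probe, x and y square to the handle's faces.
- probe_grip (a point): On the probe's axis, 105 mm from its tip, where to grip the square handle (18 x 18 mm, 35 mm of handle above this point, 40 mm below). Axes as probe_tip. The probe starts upright in its stand.
- probe: The whole probe; its origin is the tip, axes as probe_tip.
- stand_mouth (a point): Centre of the mouth of the square hole (15 x 15 mm, right through) in the top of the grey probe stand, a fixed block 50 x 50 mm, 70 mm high. z up, x and y square to the block. With the probe home its shoulder rests on this rim and its tip is 65 mm below this point (5 mm over the bench).
- guard_grip (a point): Point in the guard's rib to grip, 28 mm above its underside. The seam guard is a loose aluminium strip 44 mm wide (x), 150 mm long (y), 8 mm thick, with a rib on top 14 mm thick (x), 60 mm long (y), reaching 42 mm above the underside. It starts flat on the bench, 0.18 kg, the same either way round. z up.
- guard_under (a point): Centre of the guard's flat underside, axes as guard_grip.
- guard: The whole guard; its origin is the centre of its underside.
- guard_seat (a point): Where the centre of the guard's underside must come: on the sloping face over the middle of the gap, 12 mm out from seam_mid. Axes as seam_mid; the guard's long side lies along y and it is pressed in along -z. A low lip (5 mm high) stands 26 mm down the slope, 4 mm beyond the guard's edge; the guard may slide down to it.
- hook_a (a joint): Sprung snap hook at the +y end: 0 rad upright, grows as it bends outward, about 0.1 as the guard's end passes its barb, then springs back near 0. Black, 24 mm wide, standing 20 mm out of the face, 76 mm from guard_seat; barb 4 mm inward, ramp on top, catching 9 mm above the face. Pressing the guard past both hooks takes about 10 to 20 N.
- hook_b (a joint): The same hook at the -y end.
- wrench_grip (a point): Bystander: handle of a loose steel wrench lying on the bench; leave it alone.
- jar: Bystander: white jar, 56 mm across, 60 mm high; origin under its centre. Leave it alone.
- flange: Bystander: loose steel flange ring, 84 mm across, 14 mm high; origin under its centre. Leave it alone.
There are look-alikes about, which are no part of the job. What is shaped like the probe but blue or orange is not meant.

How it is judged (in metres and radians):
On the way, in this order (a step that is already met when the one before it is completed fails the run):
1. held probe, within 17 deg of square to the face, has its tip within 7 mm of the gap's floor and 6 mm of its centre line, 10 mm (within 6) from the slot end beside the pipe stub (y of probe_tip in the frame of seam_mid between 0.039 and 0.051 m and x of probe_tip in the frame of seam_mid between -0.006 and 0.006 m and z of probe_tip in the frame of seam_mid between -0.004 and 0.007 m and angle between the z axis of probe_tip and the z axis of seam_mid, either way round below 0.3 rad and contact force between the fingers and probe above 0.5 N), for 0.1 s.
2. held probe, within 17 deg of square to the face, has its tip within 7 mm of the gap's floor and 6 mm of its centre line, 25 mm (within 6) from the slot end beside the pipe stub (y of probe_tip in the frame of seam_mid between 0.024 and 0.036 m and x of probe_tip in the frame of seam_mid between -0.006 and 0.006 m and z of probe_tip in the frame of seam_mid between -0.004 and 0.007 m and angle between the z axis of probe_tip and the z axis of seam_mid, either way round below 0.3 rad and contact force between the fingers and probe above 0.5 N), for 0.1 s.
3. held probe, within 17 deg of square to the face, has its tip within 7 mm of the gap's floor and 6 mm of its centre line, 40 mm (within 6) from the slot end beside the pipe stub (y of probe_tip in the frame of seam_mid between 0.009 and 0.021 m and x of probe_tip in the frame of seam_mid between -0.006 and 0.006 m and z of probe_tip in the frame of seam_mid between -0.004 and 0.007 m and angle between the z axis of probe_tip and the z axis of seam_mid, either way round below 0.3 rad and contact force between the fingers and probe above 0.5 N), for 0.1 s.
4. held probe, within 17 deg of square to the face, has its tip within 7 mm of the gap's floor and 6 mm of its centre line, 55 mm (within 6) from the slot end beside the pipe stub (y of probe_tip in the frame of seam_mid between -0.006 and 0.006 m and x of probe_tip in the frame of seam_mid between -0.006 and 0.006 m and z of probe_tip in the frame of seam_mid between -0.004 and 0.007 m and angle between the z axis of probe_tip and the z axis of seam_mid, either way round below 0.3 rad and contact force between the fingers and probe above 0.5 N), for 0.1 s.
5. held probe, within 17 deg of square to the face, has its tip within 7 mm of the gap's floor and 6 mm of its centre line, 70 mm (within 6) from the slot end beside the pipe stub (y of probe_tip in the frame of seam_mid between -0.021 and -0.009 m and x of probe_tip in the frame of seam_mid between -0.006 and 0.006 m and z of probe_tip in the frame of seam_mid between -0.004 and 0.007 m and angle between the z axis of probe_tip and the z axis of seam_mid, either way round below 0.3 rad and contact force between the fingers and probe above 0.5 N), for 0.1 s.
6. held probe, within 17 deg of square to the face, has its tip within 7 mm of the gap's floor and 6 mm of its centre line, 85 mm (within 6) from the slot end beside the pipe stub (y of probe_tip in the frame of seam_mid between -0.036 and -0.024 m and x of probe_tip in the frame of seam_mid between -0.006 and 0.006 m and z of probe_tip in the frame of seam_mid between -0.004 and 0.007 m and angle between the z axis of probe_tip and the z axis of seam_mid, either way round below 0.3 rad and contact force between the fingers and probe above 0.5 N), for 0.1 s.
7. held probe, within 17 deg of square to the face, has its tip within 7 mm of the gap's floor and 6 mm of its centre line, 100 mm (within 6) from the slot end beside the pipe stub (y of probe_tip in the frame of seam_mid between -0.051 and -0.039 m and x of probe_tip in the frame of seam_mid between -0.006 and 0.006 m and z of probe_tip in the frame of seam_mid between -0.004 and 0.007 m and angle between the z axis of probe_tip and the z axis of seam_mid, either way round below 0.3 rad and contact force between the fingers and probe above 0.5 N), for 0.1 s.
8. the probe is released, upright and fully home in its stand (distance between probe_tip and stand_mouth between 0.06 and 0.07 m and horizontal distance between probe_tip and stand_mouth below 0.009 m and angle between probe_tip's own z axis and vertical below 0.1 rad and contact force between the fingers and probe below 0.1 N and linear speed of probe below 0.02 m/s), for 0.2 s.
9. the guard lies flat on the face under both hooks, both hooks have sprung back, and it is released (z of guard_under in the frame of guard_seat between -0.003 and 0.0025 m and x of guard_under in the frame of guard_seat between -0.008 and 0.008 m and y of guard_under in the frame of guard_seat between -0.004 and 0.004 m and angle between the z axis of guard_under and the z axis of guard_seat, either way round below 0.06 rad and angle between the y axis of guard_under and the y axis of guard_seat, either way round below 0.12 rad and value of joint each of hook_a, hook_b below 0.05 rad and contact force between the fingers and guard below 0.1 N and linear speed of guard below 0.02 m/s), for 0.2 s.
At the end, for the whole second after the job is handed in: Probe released, at rest, upright (6 deg) and home in its stand (tip 60 to 70 mm below the mouth). Guard released, at rest, flat on the face (2.5 mm, 3.5 deg), within 8 mm of its seat along the slope and 4 mm across, turned under 7 deg; both hooks sprung back (below 0.05 rad) (all of step 8 and all of step 9); the robot touches nothing.
It fails at once if the wrench is pushed more than 30 mm (distance of wrench_grip from where it was at the start of the episode above 0.03 m).
It fails at once if the jar is pushed more than 30 mm (distance of jar from where it was at the start of the episode above 0.03 m).
It fails at once if the flange ring is pushed more than 30 mm (distance of flange from where it was at the start of the episode above 0.03 m).
It fails at once if the probe moves faster than 6 cm/s while its tip is more than 6 mm deep in the gap (z of probe_tip in the frame of seam_mid between -0.006 and 0.006 m and x of probe_tip in the frame of seam_mid between -0.007 and 0.007 m and y of probe_tip in the frame of seam_mid between -0.056 and 0.056 m and linear speed of probe above 0.06 m/s).
It also fails if it takes over 72 s, if anything falls off the work surface, if the arm or the gripper's body presses on something with over 40 N, if the wrist force passes 120 N, or if a joint passes its speed limit or range.

## Robot

A 6-joint arm with a two-finger parallel gripper is mounted at the origin on the work surface. World frame = base frame: x ahead of the robot, y to its left, z up, the work surface at z = 0. Lengths are in mm, angles in degrees, forces in N, time in s.
With the tool pointing down it reaches from about 350 to 850 mm from the base axis. Payload 8.1 kg.
Tool frame: the origin (TCP) lies on the centre line of the jaws, within the pads' length; the fingertips stand 8 mm ahead of it and the grasp point (between the pads) lies 11 mm behind it; x points along the fingers, z is the direction in which the jaws open and shut, and the axes are right-handed (so a half turn about x gives the same grasp; the last joint's range is limited). The gripper opens to 85 mm and grips with 20 to 120 N. Pads are 22 mm wide; open, the fingers measure 114 mm over their backs; the gripper's body (76 mm by 85 mm) begins 54 mm behind the grasp point. The pads swing forward as they close: fully open they stand 13 mm farther back than shut.
Start: joints at [71.54, 7.471, 85.268, -0, 87.261, -4.893], TCP at [140.733, 583.266, 239.292] pointing down, gripper open.
Joint ranges: [-169.43, 169.43], [-51.17, 129.36], [1.28, 143.12], [-76.62, 256.62], [0, 156.53], [-152.29, 152.29]. Speed limits (degrees/s): [136.94, 136.94, 159.86, 180, 180, 180].

## Interface

Orientations are given as [roll, pitch, yaw] about the fixed x, y, z axes, in that order (R = Rz(yaw) Ry(pitch) Rx(roll)).
In Python, from bench import r, vision, order gives the robot as it stands. The module is installed in compiled form; this text tells all that it offers.
- The arm moves only by the shell command python3 -m jog 'ROWS' [FORCE]. ROWS is JSON, a list of rows, each a list of 3 entries, a list of its own where there are three numbers: the shift along the world's x, y, z in m, then the turn, a rotation vector about the world's x, y, z in rad, then the opening, from -1 (shut) to 1 (fully open). A call has 1 to 5 rows; each row is the pose to reach, as a shift and turn from the pose commanded when the call began; what a row does not reach only later rows make up. A row lasts 1/12 s, in which the tool goes at most 41.7 mm and 7.16 degrees, less where a joint would pass 70% of its speed; a pose out of reach is approached as far as the arm can. A call with a gripper value outside its range is refused whole. The fingers move at their own pace and stop on an object; FORCE is the grip in N (left out, the last holds). Time passes only in rows, so rows that repeat a pose let the fingers close. It gives the time, the measured TCP pose, the force and the opening at its end, in the units of the state.
- r.sense(): the state, without advancing time (a new reading comes with each control period).
- vision.snapshot(name): name is "scene" or "top" or "wrist"; returns the picture (480x640x3 uint8, red, green, blue); there is no depth.
- vision.camera_model(name): a dict with "fov_y" (degrees; the focal length in pixels is half the picture's height over the tangent of half this angle, whatever the lens; pixels are square), "cx", "cy" (the principal point, pixels), "world_to_cam" (4x4, takes a point from world to camera coordinates). Camera axes: x right, y down, z forward; pixel columns grow to the right and rows downward; lengths in mm; the calibration is good to about 2 mm. The wrist camera is an equidistant fisheye: a pixel r from the principal point sees the ray r / f radians off the axis. A picture is of the moment at which its call begins: read the wrist's pose just before it. camera_model takes no time and is no camera call; for the wrist camera it gives the pose at the moment of the call.
- order.hand_in(): hands the job in, once; it reports no verdict.
The state is a dict: "time": time; "joint_pos": joint angles; "qd": joint speeds; "joint_efforts": joint torques, N m; "tool_pos": TCP position; "tcp_rot": TCP orientation; "ft_force": force on the tool from outside, world axes, zero at the start; "wrist_torque": the same for the moment, N m; "finger_gap": finger opening in mm.
Only numpy, scipy, OpenCV 4.12 (cv2) and the standard library are available. Lean on these libraries where they do the work, as an engineer would, in place of code of your own. Each camera call takes 0.05 s, during which the arm holds its last target.

## Working session

There is one attempt and no reset: what is moved stays moved. The work goes in short steps, Python scripts to look and compute and a shell command to move; the robot and the scene stay as the last step left them, time stands still between calls to the robot, and variables do not carry over. Pictures are saved under pics/ and viewed, and the job is handed in when it is done.

```bash
mkdir -p pics; ls; cat > look.py <<'E'
import sys,cv2
from bench import r,vision
import json,numpy as np
def snap(n,name):
    s=r.sense(); m=vision.camera_model(n); im=vision.snapshot(n)
    cv2.imwrite(f'pics/{name}.png',im[:,:,::-1]); 
    json.dump({k:(np.array(v).tolist()) for k,v in m.items()},open(f'pics/{name}.json','w'))
    return im,m,s
if __name__=='__main__':
    for n,name in zip(sys.argv[1::2],sys.argv[2::2]):
        im,m,s=snap(n,name)
        print(n,{k:np.round(np.array(v),3).tolist() for k,v in m.items()})
    print(s)
E
python3 look.py scene s0 top t0 wrist w0
```

```text
pics
scene {'fov_y': 51.543, 'cx': 319.266, 'cy': 251.57, 'world_to_cam': [[-0.452, 0.892, -0.006, 181.586], [0.563, 0.28, -0.778, -233.201], [-0.692, -0.355, -0.629, 1418.358], [0.0, 0.0, 0.0, 1.0]]}
top {'fov_y': 46.173, 'cx': 326.888, 'cy': 237.076, 'world_to_cam': [[0.016, -1.0, 0.016, 42.035], [-0.994, -0.017, -0.106, 547.408], [0.107, -0.014, -0.994, 1222.696], [0.0, 0.0, 0.0, 1.0]]}
wrist {'fov_y': 65.706, 'cx': 319.261, 'cy': 242.25, 'world_to_cam': [[0.234, 0.972, -0.002, -598.622], [0.93, -0.223, 0.293, -38.728], [0.285, -0.07, -0.956, 379.551], [0.0, 0.0, 0.0, 1.0]]}
{'time': 0.1, 'joint_pos': array([ 7.15385056e+01,  7.50980232e+00,  8.53230284e+01,  1.22022661e-03,
        8.72616522e+01, -4.89465561e+00]), 'qd': array([-0.05711435, -0.06159678, -0.25449149, -0.03257946,  0.09290534,
        0.06417256]), 'joint_efforts': array([ 1.30452918e-03, -5.70952463e+01, -5.01942050e+01, -1.43198117e-04,
        7.87998433e-03,  2.48701667e-05]), 'tool_pos': array([140.5828267 , 582.80592722, 238.35963201]), 'tcp_rot': array([ 174.36632688,   89.90550918, -109.2005712 ]), 'ft_force': array([ 0.43598886, -0.48282287,  0.31199507]), 'wrist_torque': array([-0.02410081,  0.00844561,  0.0208198 ]), 'finger_gap': 85.23813894010352}
```

View pics/s0.png

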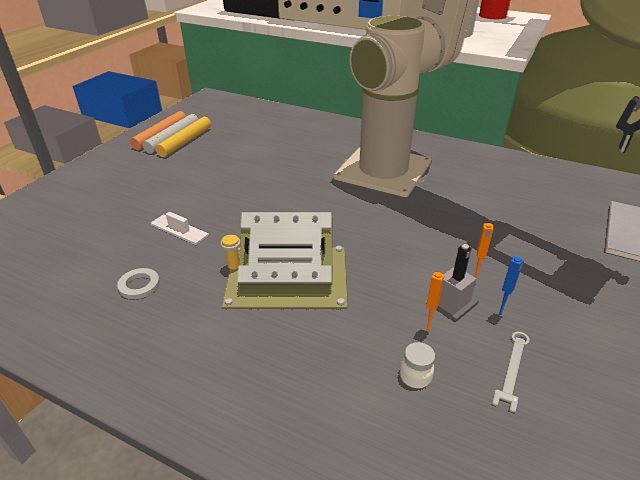

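View pics/t0.png

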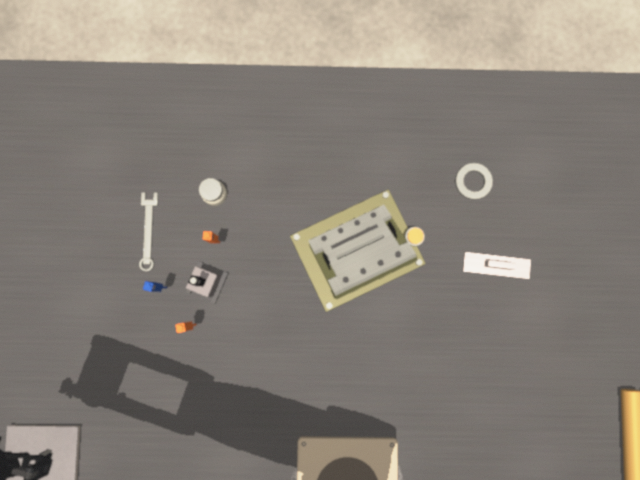

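View pics/w0.png

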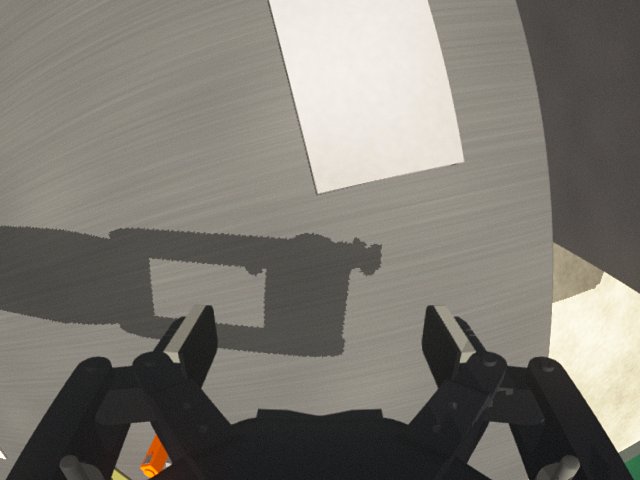

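```bash
cat > crop.py <<'E'
import sys,cv2
n,x0,y0,x1,y1,f,out=sys.argv[1:]; x0,y0,x1,y1,f=map(int,(x0,y0,x1,y1,f))
im=cv2.imread(f'pics/{n}.png')[y0:y1,x0:x1]
im=cv2.resize(im,None,fx=f,fy=f,interpolation=cv2.INTER_CUBIC)
for i in range(x0//10*10+10,x1,10):
    cv2.line(im,((i-x0)*f,0),((i-x0)*f,6),(0,0,255),1)
    if i%20==0: cv2.putText(im,str(i),((i-x0)*f-8,18),0,.35,(0,0,255),1)
for i in range(y0//10*10+10,y1,10):
    cv2.line(im,(0,(i-y0)*f),(6,(i-y0)*f),(0,0,255),1)
    if i%20==0: cv2.putText(im,str(i),(8,(i-y0)*f+4),0,.35,(0,0,255),1)
cv2.imwrite(f'pics/{out}.png',im); print(im.shape)
E
python3 crop.py t0 285 185 435 315 5 tc1; python3 crop.py t0 140 210 240 340 5 tc2; python3 crop.py t0 455 240 545 290 8 tc3; python3 crop.py s0 215 200 355 315 5 sc1; python3 crop.py s0 415 215 535 335 5 sc2; python3 crop.py s0 140 200 220 255 9 sc3
```

```text
(650, 750, 3)
(650, 500, 3)
(400, 720, 3)
(575, 700, 3)
(600, 600, 3)
(495, 720, 3)
```

View pics/tc1.png

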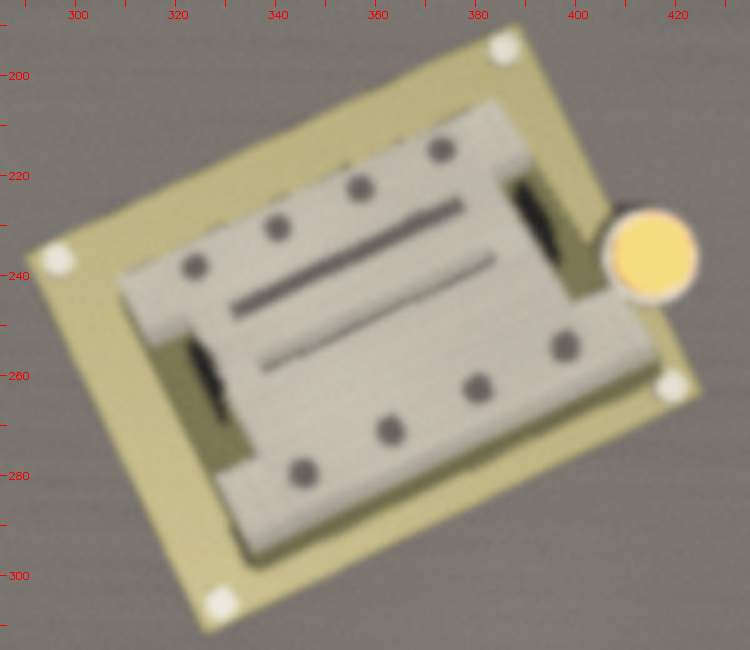

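View pics/tc2.png

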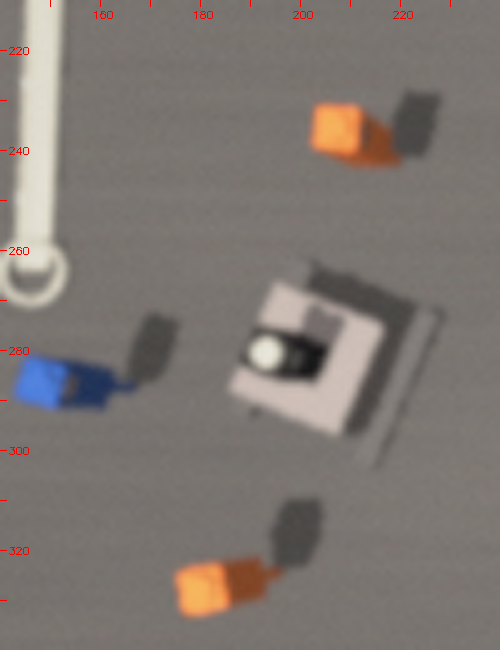

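View pics/tc3.png

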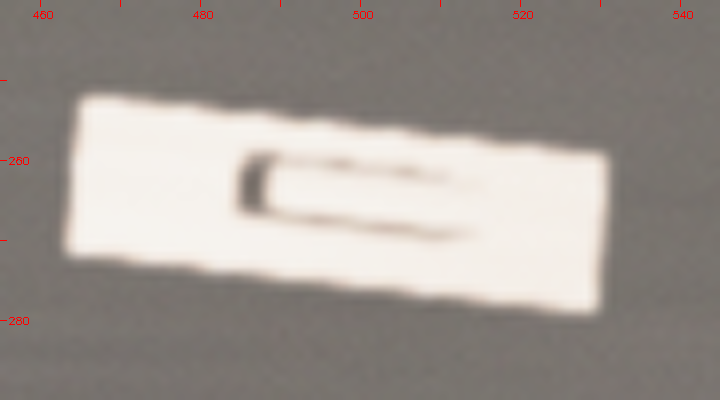

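View pics/sc1.png

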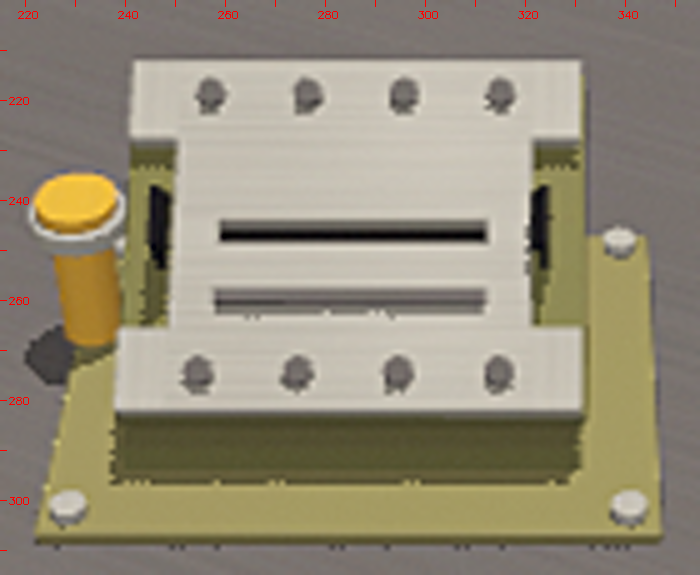

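View pics/sc2.png

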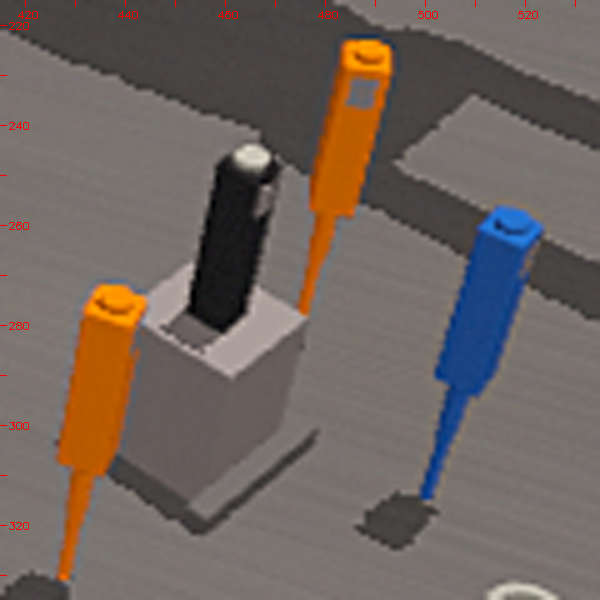

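View pics/sc3.png

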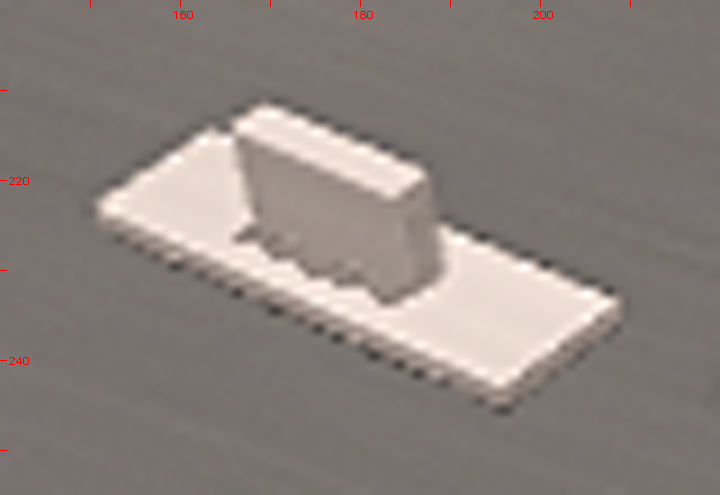

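```bash
cat > geo.py <<'E'
import numpy as np,json
from scipy.optimize import least_squares
from scipy.spatial.transform import Rotation as Ro
def load(n): return json.load(open(f'pics/{n}.json'))
def proj(m,P,fish=False):
    W=np.array(m['world_to_cam']); P=np.atleast_2d(P); c=P@W[:3,:3].T+W[:3,3]
    f=240/np.tan(np.radians(m['fov_y'])/2)
    if fish:
        rr=np.hypot(c[:,0],c[:,1]); th=np.arctan2(rr,c[:,2]); return np.c_[m['cx']+f*th*c[:,0]/rr,m['cy']+f*th*c[:,1]/rr]
    return np.c_[m['cx']+f*c[:,0]/c[:,2],m['cy']+f*c[:,1]/c[:,2]]
def ray(m,uv,fish=False):
    W=np.array(m['world_to_cam']); f=240/np.tan(np.radians(m['fov_y'])/2)
    d=(np.array(uv,float)-[m['cx'],m['cy']])/f
    if fish:
        th=np.hypot(*d); v=np.r_[d/th*np.sin(th),np.cos(th)]
    else: v=np.r_[d,1]
    R=W[:3,:3]; return -R.T@W[:3,3], R.T@v
def atz(m,uv,z,fish=False):
    o,v=ray(m,uv,fish); return o+v*(z-o[2])/v[2]
def tri(obs):
    A=np.zeros((3,3));b=np.zeros(3)
    for m,uv,fi in obs:
        o,v=ray(m,uv,fi); v=v/np.linalg.norm(v); Q=np.eye(3)-np.outer(v,v); A+=Q;b+=Q@o
    return np.linalg.solve(A,b)
def Rz(a): return Ro.from_euler('z',a).as_matrix()
Ry=lambda a: Ro.from_euler('y',a).as_matrix()
E
cat > f1.py <<'E'
from geo import *
T,S=load('t0'),load('s0')
# seam frame: R = Rz(yaw) Ry(-0.56)  (x up slope)
def seam(p): return Rz(p[2])@Ry(-0.56), np.array([p[0],p[1],p[3]])
top=[((5,55,12),(383.9,236.9)),((5,-55,12),(337.3,259.6))]
sc=[((5,55,12),(258.6,243.8)),((5,-55,12),(312.2,244.0)),((-5,55,12),(258.5,248.3)),((-5,-55,12),(312.4,248.4))]
def res(p):
    R,t=seam(p); e=[]
    for m,L in((T,top),(S,sc)):
        P=np.array([l[0] for l in L])@R.T+t; e.append((proj(m,P)-np.array([l[1] for l in L])).ravel())
    return np.concatenate(e)
a=atz(T,(360,248),75);print(a)
s=least_squares(res,[a[0],a[1],np.radians(-160),75]);print(s.x,np.degrees(s.x[2]),np.round(s.fun,2))
for uv in [(290.5,236),(389,190),(425,263),(326.5,311)]: print('base',atz(T,uv,5).round(1))
print('scene base',atz(S,(222,308.5),0),atz(S,(347,308.5),0))
st=[atz(T,u,70) for u in [(195,266),(216,275.5),(207.5,297),(186,287)]];print('stand',np.round(st,1),np.mean(st,0))
st=[atz(S,u,70) for u in [(475.5,278.5),(461,290),(443,278.5)]];print('standS',np.round(st,1),(st[0]+st[2])/2)
print('cap',atz(T,(193,280.5),149),atz(S,(465,246),149), tri([(T,(193,280.5),0),(S,(465,246),0)]))
g=[atz(T,u,8) for u in [(464.5,252),(530.5,259),(529.5,279),(463,271.5)]];print('guard',np.round(g,1),np.mean(g,0))
d=g[1]-g[0];print(np.degrees(np.arctan2(d[1],d[0])))
g=[atz(S,u,8) for u in [(151,223),(208.5,233.5),(196,243)]];print('guardS',np.round(g,1),(g[0]+g[1])/2)
for n,uv,z in [('jar',(210,189),60),('fl',(474.5,181),14),('wr',(148,230),5),('o1',(207,236),140),('o2',(181,327),140),('b',(152,286),140),('stub',(415,236),79)]: print(n,atz(T,uv,z).round())
E
python3 f1.py
```

```text
[519.43867752 -19.4153497   75.        ]
[515.22613863 -19.60075896  -2.67723854  75.18745692] -153.3944689202851 [-0.54  0.46 -0.63  0.18 -0.44  0.04 -0.03 -0.26 -0.54  0.17 -0.26 -0.02]
base [550.2 133.2   5. ]
base [660.1 -89.7   5. ]
base [ 494.1 -171.9    5. ]
base [383.1  49.    5. ]
scene base [659.66383432 -86.92500941   0.        ] [548.14305239 136.30902726   0.        ]
stand [[475.4 331.6  70. ]
 [455.9 286.3  70. ]
 [410.2 302.5  70. ]
 [430.5 348.8  70. ]] [443.01270647 317.29812817  70.        ]
standS [[428.6 350.2  70. ]
 [472.7 333.5  70. ]
 [456.4 294.5  70. ]] [442.49374079 322.35980093  70.        ]
cap [442.4817742  317.09558372 149.        ] [443.2698782  319.50405324 149.        ] [442.24776166 318.37769368 147.82435427]
guard [[ 520.3 -261.     8. ]
 [ 507.  -410.8    8. ]
 [ 461.8 -407.5    8. ]
 [ 476.2 -257.2    8. ]] [ 491.32287355 -334.15368126    8.        ]
-95.09129948407463
guardS [[ 504.3 -406.6    8. ]
 [ 476.6 -255.2    8. ]
 [ 519.2 -258.9    8. ]] [ 490.46495459 -330.92132283    8.        ]
jar [644. 308.  60.]
fl [ 683. -284.   14.]
wr [558. 455.   5.]
o1 [533. 295. 140.]
o2 [350. 339. 140.]
b [430. 400. 140.]
stub [ 547. -137.   79.]
```

```bash
cat > st.py <<'E'
from geo import *
from bench import r,vision
s=r.sense(); R=Ro.from_euler('xyz',s['tcp_rot'],degrees=True).as_matrix()
print(R.round(3)); W=np.array(vision.camera_model('wrist')['world_to_cam']); c=-W[:3,:3].T@W[:3,3]
print('cam',c,'in tool',R.T@(c-s['tool_pos']),'axis in tool',R.T@W[2,:3],'right',R.T@W[0,:3])
print('t',s['time'],'pos',s['tool_pos'].round(1),'j',s['joint_pos'].round(1),'F',s['ft_force'].round(1),'gap',round(s['finger_gap'],1))
E
python3 st.py
```

```text
[[-0.    -0.972  0.235]
 [-0.001  0.235  0.972]
 [-1.     0.    -0.001]]
cam [ 67.8777396  600.16969313 373.15120647] in tool [-134.66693155   74.76835477   -0.43344058] axis in tool [ 9.55918142e-01 -2.93633279e-01 -5.68713467e-05] right [2.95902795e-04 7.69625037e-04 9.99999660e-01]
t 0.15 pos [140.6 582.9 238.5] j [71.5  7.5 85.3 -0.  87.3 -4.9] F [-0.2  0.2 -0.9] gap 85.3
```

```bash
python3 -m jog '[[[0.15,-0.13,0.02],[0,0,0],1],[[0.15,-0.13,0.02],[0,0,0],1],[[0.15,-0.13,0.02],[0,0,0],1],[[0.15,-0.13,0.02],[0,0,0],1],[[0.15,-0.13,0.02],[0,0,0],1]]' 20
python3 -m jog '[[[0.15,-0.135,0],[0,0,0],1],[[0.15,-0.135,0],[0,0,0],1],[[0.15,-0.135,0],[0,0,0],1],[[0.15,-0.135,0],[0,0,0],1],[[0.15,-0.135,0],[0,0,0],1]]'; python3 look.py wrist w1; python3 st.py
```

```text
time: 0.57
tool_pos: [292.4, 451.2, 259.3]
tcp_rot: [-134.7, 90.0, -58.3]
ft_force: [0.2, 0.4, 0.9]
finger_gap: 85.2
time: 0.98
tool_pos: [442.3, 316.0, 259.1]
tcp_rot: [-152.0, 90.0, -75.6]
ft_force: [0.7, 0.1, -0.3]
finger_gap: 85.5
wrist {'fov_y': 65.706, 'cx': 319.261, 'cy': 242.25, 'world_to_cam': [[0.235, 0.972, -0.001, -410.347], [0.929, -0.224, 0.294, -384.39], [0.285, -0.07, -0.956, 294.087], [0.0, 0.0, 0.0, 1.0]]}
{'time': 0.9833, 'joint_pos': array([ 3.01575254e+01, -1.71458299e+00,  9.27011958e+01, -2.45185498e-02,
        8.90203217e+01, -4.62307829e+01]), 'qd': array([-42.40327124,  12.5607029 , -12.19045184,   0.65783757,
        -0.36992425, -41.70471876]), 'joint_efforts': array([  3.70832674, -50.97206712, -48.77965808,  -0.17014132,
         0.27841086,   1.26692489]), 'tool_pos': array([442.27648399, 316.01064174, 259.11503433]), 'tcp_rot': array([-152.02550291,   89.97452316,  -75.6367739 ]), 'ft_force': array([ 0.73816856,  0.14724335, -0.27816617]), 'wrist_torque': array([0.04183682, 0.00535626, 0.04461278]), 'finger_gap': 85.5413766107588}
[[ 0.002 -0.971  0.239]
 [-0.003  0.239  0.971]
 [-1.    -0.003 -0.002]]
cam [373.13877307 329.92233911 393.38693592] in tool [-134.64746333   74.75767427   -0.44810396] axis in tool [ 9.55921197e-01 -2.93623299e-01 -1.49164533e-04] right [3.66117616e-04 6.83920868e-04 9.99999699e-01]
t 1.0333 pos [446.2 312.1 259. ] j [ 29.7  -1.6  92.6  -0.2  89.  -46.5] F [ 1.  -4.2  0.3] gap 85.5
```

View pics/w1.png

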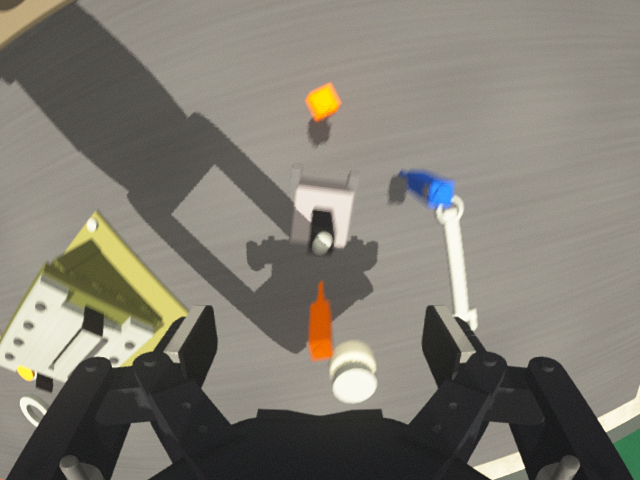

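```bash
python3 look.py wrist w2 >/dev/null; python3 st.py; python3 crop.py w2 270 150 370 270 6 w2c
```

```text
[[ 0.001 -0.971  0.24 ]
 [-0.002  0.24   0.971]
 [-1.    -0.001 -0.001]]
cam [371.1765495  332.14435449 393.44056899] in tool [-134.67780881   74.77091798   -0.43699909] axis in tool [ 9.55910140e-01 -2.93659324e-01 -7.36497254e-05] right [3.13235477e-04 7.68833986e-04 9.99999655e-01]
t 1.0833 pos [443.9 314.4 258.8] j [ 30.   -1.6  92.6  -0.1  89.  -46.1] F [-0.3 -0.4 -0.2] gap 85.4
(720, 600, 3)
```

View pics/w2c.png

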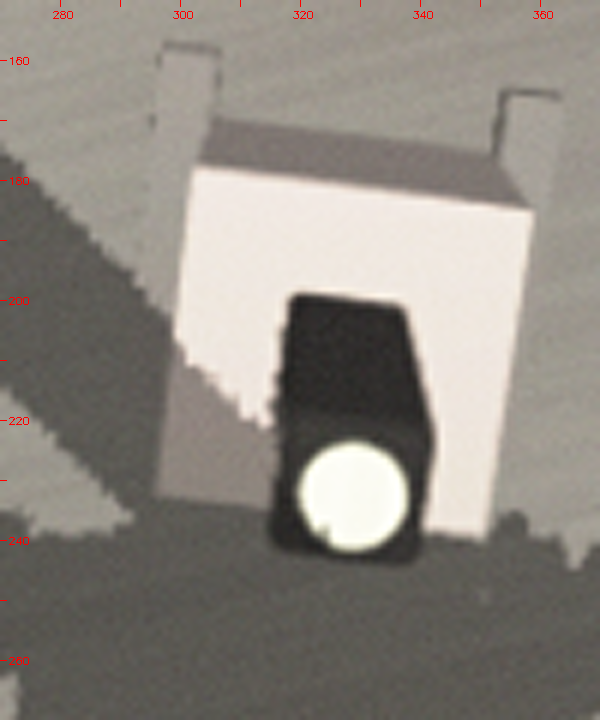

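```bash
cat > f2.py <<'E'
from geo import *
M=load('w2')
q=[atz(M,u,70,1) for u in [(302.3,178),(358.8,184.7),(351,239.7),(295.8,232.6)]]
print(np.round(q,1),np.mean(q,0))
for a,b in [(0,1),(1,2),(2,3),(3,0)]:
    d=q[b]-q[a];print(np.degrees(np.arctan2(d[1],d[0])),np.hypot(*d[:2]))
h=[atz(M,u,70,1) for u in [(318.5,199),(337.5,201.3)]];d=h[1]-h[0];print('handle bottom',np.round(h,1),np.degrees(np.arctan2(d[1],d[0])),np.hypot(*d[:2]))
h=[atz(M,u,145,1) for u in [(315.3,241),(339,244),(342.3,222)]]
for a,b in [(0,1),(1,2)]:
    d=h[b]-h[a];print('top',np.degrees(np.arctan2(d[1],d[0])),np.hypot(*d[:2]))
print('topc',(h[0]+h[2])/2,'cap',atz(M,(328.2,232.3),149,1))
E
python3 f2.py
```

```text
[[409.9 304.8  70. ]
 [427.3 351.5  70. ]
 [475.  333.8  70. ]
 [456.5 286.7  70. ]] [442.1483629  319.21227061  70.        ]
69.59712735952583 49.90636594070515
-20.34925023385221 50.87417770644387
-111.34299054812993 50.60398971899801
158.86076183498793 50.04800794286935
handle bottom [[431.4 314.   70. ]
 [437.4 329.9  70. ]] 69.33302624853134 16.936780092338704
top 68.73817761633724 16.757540317945782
top 158.91804576777676 16.03957650903408
topc [441.89702119 319.13072266 145.        ] cap [441.2186046  318.84204464 149.        ]
```

```bash
python3 -m jog '[[[0.0013,0.0008,-0.03],[0,0,-0.118],0],[[0.0013,0.0008,-0.06],[0,0,-0.118],0],[[0.0013,0.0008,-0.08],[0,0,-0.118],0],[[0.0013,0.0008,-0.08],[0,0,-0.118],0],[[0.0013,0.0008,-0.08],[0,0,-0.118],0]]'; python3 st.py; python3 look.py wrist w3 >/dev/null
```

```text
time: 1.5
tool_pos: [440.7, 318.9, 178.1]
tcp_rot: [137.9, 89.8, -152.3]
ft_force: [0.5, -0.8, 0.6]
finger_gap: 42.4
[[-0.003 -0.938  0.347]
 [-0.002  0.347  0.938]
 [-1.     0.002 -0.003]]
cam [370.841029   344.73005527 312.96659008] in tool [-134.66683231   74.73559967   -0.36365056] axis in tool [ 9.55905723e-01 -2.93673648e-01 -1.93622951e-04] right [4.29355488e-04 7.38236096e-04 9.99999635e-01]
t 1.5 pos [440.7 318.9 178.1] j [ 30.5   1.1  98.4   0.   80.7 -39.2] F [ 0.5 -0.8  0.6] gap 42.4
```

View pics/w3.png

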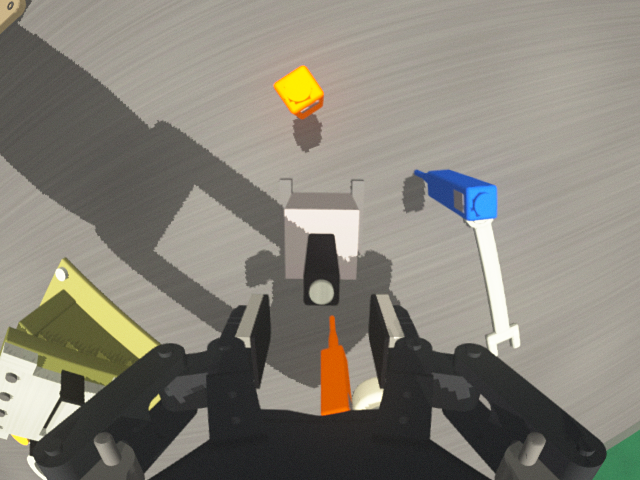

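The probe is centred between the jaws (cap at 320,291) and square to them; descend and grip.

```bash
python3 -m jog '[[[0.0005,0,-0.035],[0,0,0],0],[[0.0005,0,-0.065],[0,0,0],0],[[0.0005,0,-0.08],[0,0,0],0],[[0.0005,0,-0.08],[0,0,0],0],[[0.0005,0,-0.08],[0,0,0],0]]'; python3 -m jog '[[[0,0,0],[0,0,0],-1],[[0,0,0],[0,0,0],-1],[[0,0,0],[0,0,0],-1],[[0,0,0],[0,0,0],-1],[[0,0,0],[0,0,0],-1]]' 60;python3 -m jog '[[[0,0,0],[0,0,0],-1],[[0,0,0],[0,0,0],-1]]' ; python3 st.py
```

```text
time: 1.97
tool_pos: [443.0, 319.7, 100.7]
tcp_rot: [-36.9, 89.9, 32.8]
ft_force: [0.5, 0.3, 0.9]
finger_gap: 42.5
time: 2.38
tool_pos: [444.2, 320.1, 102.1]
tcp_rot: [-38.2, 89.7, 31.5]
ft_force: [-0.9, -0.1, 8.2]
finger_gap: 17.2
time: 2.55
tool_pos: [444.2, 320.1, 102.1]
tcp_rot: [-38.1, 89.7, 31.5]
ft_force: [-0.5, 0.2, 6.7]
finger_gap: 17.4
[[ 0.004 -0.938  0.347]
 [ 0.002  0.347  0.938]
 [-1.    -0.003  0.004]]
cam [373.49162768 345.40213811 236.57238141] in tool [-134.68264197   74.73810316   -0.36826269] axis in tool [ 9.55907879e-01 -2.93666628e-01 -1.94256418e-04] right [4.31550426e-04 7.43244498e-04 9.99999631e-01]
t 2.55 pos [444.2 320.1 102.1] j [ 30.4   5.4 102.2   0.   72.1 -39.3] F [-0.5  0.2  6.7] gap 17.4
```

```bash
python3 -m jog '[[[0,0,0.02],[0,0,0],-1],[[0,0,0.05],[0,0,0],-1],[[0,0,0.09],[0,0,0],-1],[[0,0,0.13],[0,0,0],-1],[[0,0,0.15],[0,0,0],-1]]';  python3 st.py
```

```text
time: 2.97
tool_pos: [444.2, 320.1, 256.2]
tcp_rot: [-39.5, 89.5, 30.2]
ft_force: [1.0, 0.2, 0.2]
finger_gap: 17.4
[[ 0.007 -0.938  0.347]
 [ 0.004  0.347  0.938]
 [-1.    -0.005  0.006]]
cam [373.06753307 345.13051672 390.53408346] in tool [-134.69438298   74.72853057   -0.37180835] axis in tool [ 9.55915020e-01 -2.93643403e-01 -1.62248595e-04] right [3.87804046e-04 7.09905853e-04 9.99999673e-01]
t 2.9667 pos [444.2 320.1 256.2] j [ 30.4  -1.5  92.8  -0.   88.2 -39.3] F [1.  0.2 0.2] gap 17.4
```

```bash
python3 -m jog '[[[0.016,-0.036,0],[-0.025,0.05,0],-1],[[0.032,-0.072,0],[-0.05,0.1,0],-1],[[0.048,-0.108,0],[-0.075,0.15,0],-1],[[0.064,-0.144,0],[-0.1,0.2,0],-1],[[0.08,-0.18,0],[-0.125,0.25,0],-1]]'; python3 -m jog '[[[0.016,-0.036,0],[-0.025,0.05,0],-1],[[0.032,-0.072,0],[-0.05,0.1,0],-1],[[0.048,-0.108,0],[-0.075,0.15,0],-1],[[0.064,-0.144,0],[-0.1,0.2,0],-1],[[0.08,-0.165,-0.02],[-0.126,0.251,0],-1]]'; python3 -m jog '[[[0,0,-0.02],[0,0,0],-1],[[0,0,-0.02],[0,0,0],-1]]'; python3 st.py; python3 look.py wrist w4 scene s4 top t4 >/dev/null
```

```text
time: 3.38
tool_pos: [523.4, 137.5, 250.9]
tcp_rot: [136.9, 74.0, -153.4]
ft_force: [0.3, 0.2, 0.7]
finger_gap: 17.1
time: 3.8
tool_pos: [605.2, -30.0, 234.8]
tcp_rot: [137.5, 58.2, -153.1]
ft_force: [1.9, 0.4, 0.7]
finger_gap: 17.3
time: 3.97
tool_pos: [601.1, -27.3, 202.2]
tcp_rot: [136.4, 57.4, -154.0]
ft_force: [-0.9, 0.7, -2.4]
finger_gap: 17.4
[[-0.484 -0.84   0.246]
 [-0.237  0.396  0.887]
 [-0.842  0.371 -0.39 ]]
cam [603.46984853  33.79289604 343.55495264] in tool [-134.70536041   74.75713546   -0.42295638] axis in tool [ 9.55818614e-01 -2.93956755e-01 -4.51037041e-04] right [7.65985030e-04 9.56283678e-04 9.99999249e-01]
t 3.9667 pos [601.1 -27.3 202.2] j [  0.4  38.1  56.5 -14.8 114.6 -71.9] F [-0.9  0.7 -2.4] gap 17.4
```

View pics/w4.png

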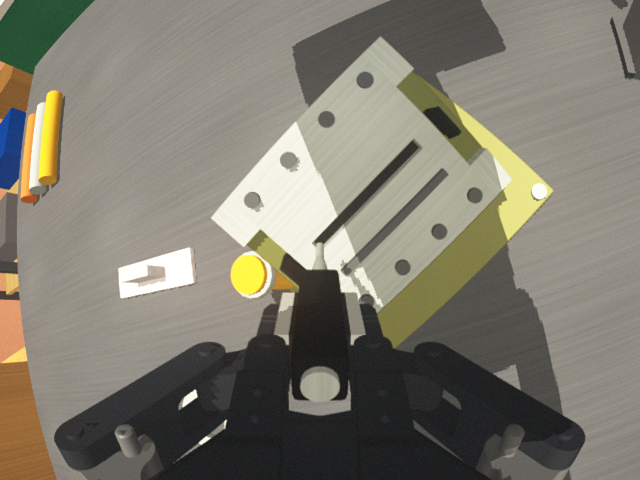

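View pics/s4.png

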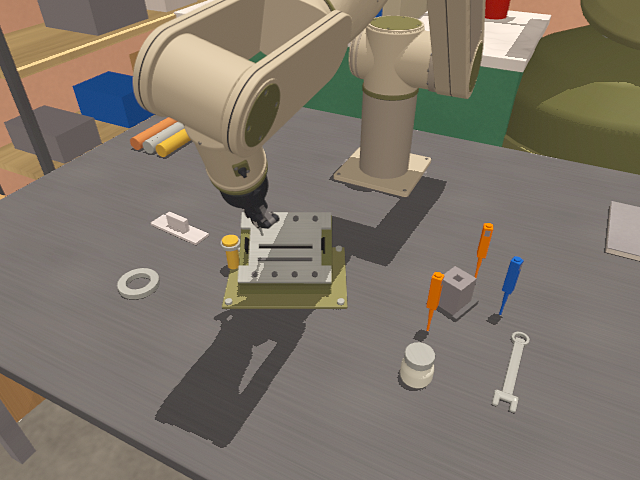

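```bash
python3 crop.py w4 295 130 465 285 4 w4c; python3 crop.py s4 225 195 355 290 6 s4c
```

```text
(620, 680, 3)
(570, 780, 3)
```

View pics/w4c.png

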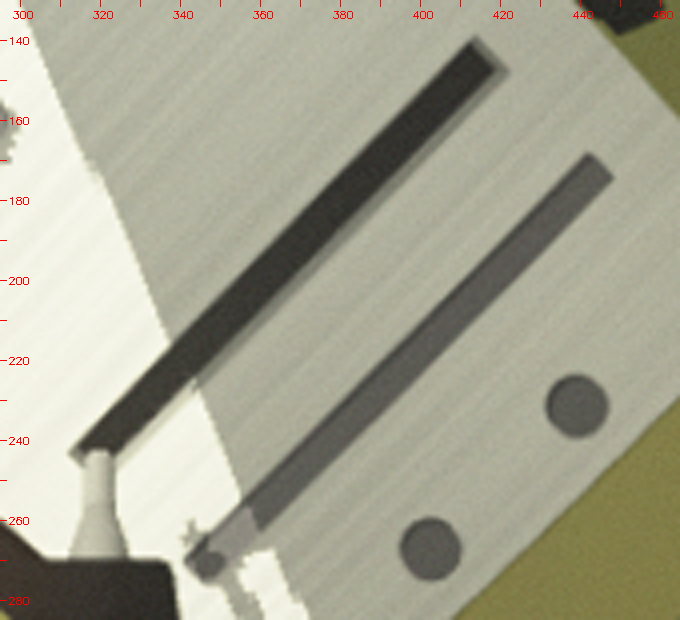

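View pics/s4c.png

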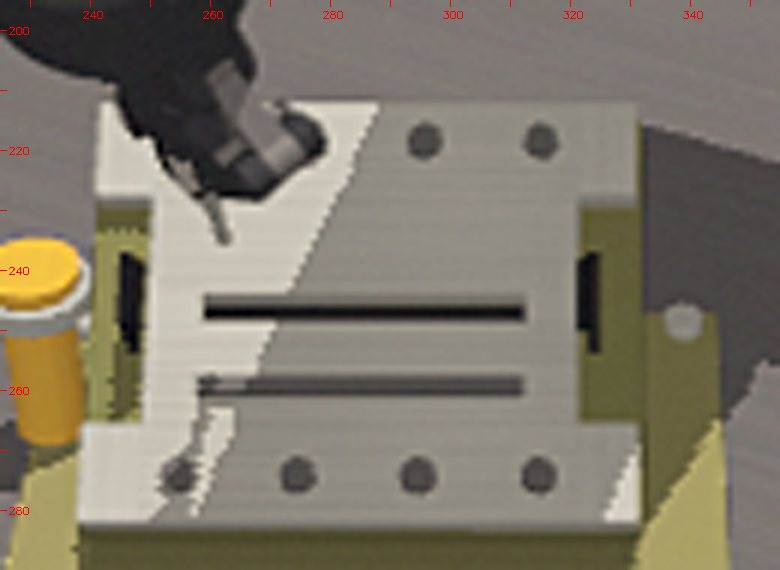

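```bash
python3 st.py | tail -1; python3 look.py wrist w5 >/dev/null;python3 crop.py w5 295 130 465 285 4 w5c; cat > f3.py <<'E'
from geo import *
T,S,M=load('t0'),load('s0'),load('w5')
def seam(p): return Rz(p[2])@Ry(-0.56), np.array([p[0],p[1],p[3]])
top=[((5,55,12),(383.9,236.9)),((5,-55,12),(337.3,259.6))]
sc=[((5,55,12),(258.6,243.8)),((5,-55,12),(312.2,244.0)),((-5,55,12),(258.5,248.3)),((-5,-55,12),(312.4,248.4))]
import sys
w=[((5,55,12),(312,242.6)),((5,-55,12),(412.8,139)),((-5,-55,12),(421.8,147.5))]
def res(p):
    R,t=seam(p); e=[]
    for m,L,f in((T,top,0),(S,sc,0),(M,w,1)):
        P=np.array([l[0] for l in L])@R.T+t; e.append((proj(m,P,f)-np.array([l[1] for l in L])).ravel())
    return np.concatenate(e)
s=least_squares(res,[515,-20,np.radians(-153),75]);print(s.x,np.degrees(s.x[2]),np.round(s.fun,2))
s2=least_squares(lambda p:np.r_[res(p)[-6:],(p[3]-75.2)*.1],s.x);print('wrist only',s2.x,np.degrees(s2.x[2]),np.round(s2.fun,2))
tip=tri([(M,(319.5,242.5),1),(load('s4'),(262.4,235.2),0)]);print('tip',tip)
from bench import r
q=r.sense();Rt=Ro.from_euler('xyz',q['tcp_rot'],degrees=True).as_matrix()
print('tip in tool',Rt.T@(tip-q['tool_pos']))
R,t=seam(s.x);print('tip in seam',R.T@(tip-t),'nominal tip',R.T@(q['tool_pos']+Rt@[95,0,0]-t),'toolx in seam',R.T@Rt[:,0])
E
python3 f3.py
```

```text
t 4.1167 pos [602.7 -25.3 211.3] j [  0.6  37.4  56.4 -14.9 114.8 -71.9] F [-0.2  0.6  0.2] gap 17.5
(620, 680, 3)
[515.80928366 -19.67289908  -2.67183547  76.62921772] -153.08489574324446 [-0.5  -0.01 -0.51 -0.01 -0.69 -0.28 -0.2  -0.76 -0.77 -0.14 -0.4  -0.52
  1.09 -0.87 -0.26 -0.05 -0.24  0.8 ]
wrist only [516.87254303 -19.39313729  -2.67159652  79.76340915] -153.0712053270228 [ 0.11 -0.06 -0.11 -0.45  0.01  0.51  0.46]
tip [552.08543123 -49.06059947 123.57187088]
tip in tool [105.34577341   1.84413187   0.46731762]
tip in seam [ 8.80039452 42.62548865 49.88816769] nominal tip [ 7.9290286  44.30423503 60.23595815] toolx in seam [-3.71051489e-03 -7.68697693e-04 -9.99992821e-01]
```

View pics/w5c.png

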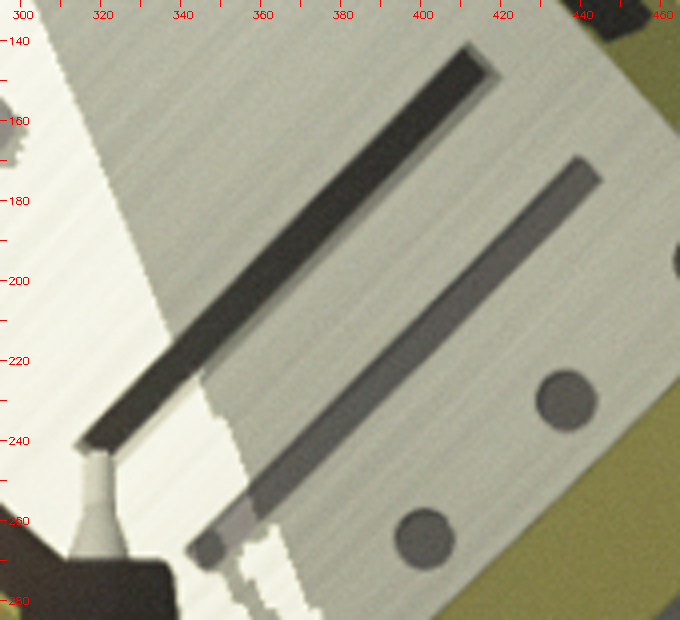

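```bash
python3 -m jog '[[[0,0,0],[0,0,0],-1],[[0,0,0],[0,0,0],-1],[[0,0,0],[0,0,0],-1]]'; python3 st.py | tail -1; python3 look.py wrist w6 scene s6 top t6 >/dev/null;python3 st.py | tail -1;python3 crop.py w6 295 130 465 285 4 w6c; python3 crop.py s6 240 200 340 280 7 s6c;python3 crop.py t6 320 190 420 280 7 t6c
python3 - <<'E'
from geo import *
from bench import r
q=r.sense();Rt=Ro.from_euler('xyz',q['tcp_rot'],degrees=True).as_matrix();M=load('w6')
for d in (90,94,98,105): print(d,proj(M,q['tool_pos']+Rt@[d,0,0],1))
E
```

```text
time: 4.42
tool_pos: [603.0, -25.4, 211.5]
tcp_rot: [137.1, 58.1, -153.2]
ft_force: [-0.4, -0.2, -0.5]
finger_gap: 17.4
t 4.4167 pos [603.  -25.4 211.5] j [  0.6  37.3  56.4 -14.9 114.8 -71.9] F [-0.4 -0.2 -0.5] gap 17.4
t 4.5667 pos [602.6 -25.8 210.1] j [  0.6  37.4  56.4 -14.9 114.7 -71.9] F [0.1 0.1 0.2] gap 17.3
(620, 680, 3)
(560, 700, 3)
(630, 700, 3)
90 [[320.1660328  250.20827783]]
94 [[320.15155675 248.2642662 ]]
98 [[320.13751347 246.38035054]]
105 [[320.1139243  243.22021193]]
```

View pics/w6c.png

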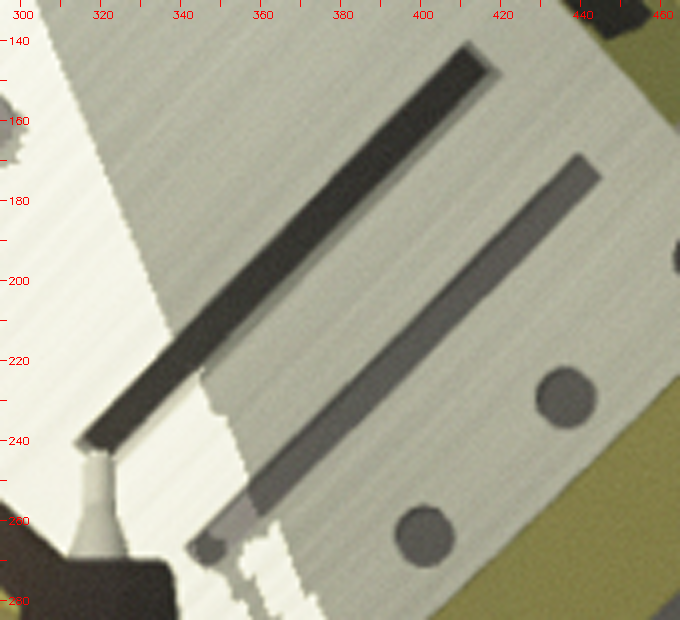

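View pics/s6c.png

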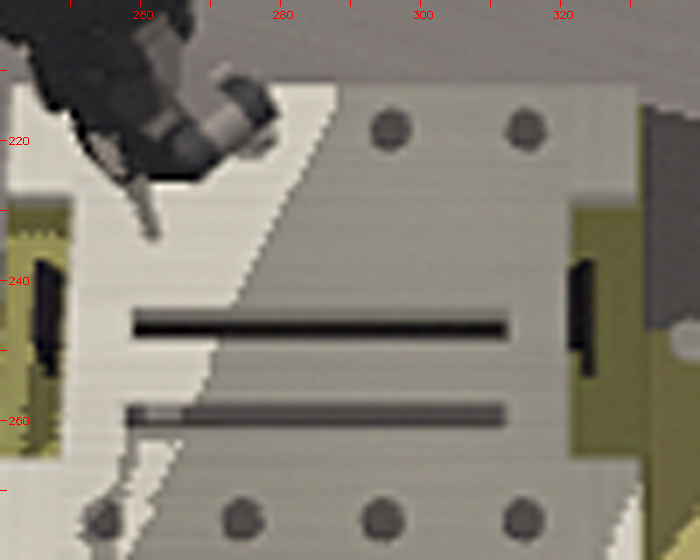

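View pics/t6c.png

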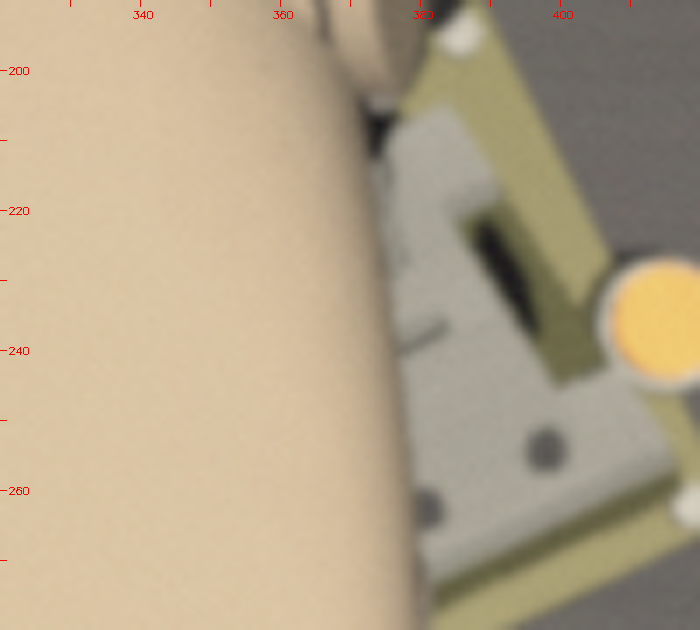

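```bash
sed -i "s/load('w5')/load('w6')/; s/load('s4')/load('s6')/; s/(262.4,235.2)/(261.6,233.7)/; s/(319.5,242.5)/(319.6,242.2)/; s/^w=.*/w=[((5,55,12),(313.5,240.3)),((5,-55,12),(411.8,140.6)),((-5,-55,12),(419.8,148.5))]/" f3.py; cat >> f3.py <<'E'
# tip assuming wrist ray at 96 mm depth
o,v=ray(M,(319.6,242.2),1); k=(95-(Rt.T@(o-q['tool_pos']))[0])/(Rt.T@v)[0]; tp=o+k*v
R2,t2=seam(s2.x)
print('tip wr in tool',Rt.T@(tp-q['tool_pos']),'in seam',R.T@(tp-t),'seam wr-only',R2.T@(tp-t2))
E
python3 f3.py
```

```text
[514.87685974 -20.66484943  -2.67646463  73.67585146] -153.35012713291326 [-0.13  0.69 -0.14  0.42 -0.73  0.4  -0.4   0.08 -0.83  0.53 -0.63  0.31
 -0.45  0.3  -0.03 -1.16  0.86  0.22]
wrist only [514.22950352 -21.13107726  -2.67603367  71.39776538] -153.3254350924833 [ 0.01  0.01 -0.41 -0.65  0.4   0.64 -0.38]
tip [553.64518924 -48.31478497 128.28220109]
tip in tool [97.90819456  2.87149517 -0.42015659]
tip in seam [10.15664691 42.10156024 58.08318927] nominal tip [ 7.89217279 43.91352598 60.99326638] toolx in seam [-6.50277768e-04  2.25903202e-04 -9.99999763e-01]
tip wr in tool [95.          3.82529445 -0.36276957] in seam [10.76735287 41.36444517 60.99082087] seam wr-only [11.32511344 41.2484769  63.32991725]
```

```bash
cat > sh.py <<'E'
import sys
from geo import *
R=Rz(np.radians(-153.35))@Ry(-0.56)
print((R@np.array([float(a) for a in sys.argv[1:4]])).round(2)); 
E
python3 sh.py -10.3 3 -36; python3 -c "
from geo import *
print((Rz(np.radians(-153.35))@Ry(-0.56)).round(4))"
```

```text
[ -7.95  -7.34 -35.97]
[[-0.7572  0.4485  0.4748]
 [-0.38   -0.8938  0.2383]
 [ 0.5312  0.      0.8473]]
```

```bash
python3 -m jog '[[[-0.004,-0.003,-0.015],[0,0,0],-1],[[-0.008,-0.0073,-0.030],[0,0,0],-1],[[-0.008,-0.0073,-0.036],[0,0,0],-1],[[-0.008,-0.0073,-0.036],[0,0,0],-1],[[-0.008,-0.0073,-0.036],[0,0,0],-1]]'; python3 look.py wrist w7 scene s7 >/dev/null;python3 st.py | tail -1;python3 crop.py w7 285 110 475 285 4 w7c; python3 crop.py s7 240 200 340 280 7 s7c
```

```text
time: 4.98
tool_pos: [594.4, -33.1, 173.3]
tcp_rot: [136.9, 57.8, -153.4]
ft_force: [0.1, 0.3, -0.2]
finger_gap: 17.4
t 5.0833 pos [595.1 -33.1 174.3] j [ 1.000e-01  3.740e+01  6.030e+01 -1.470e+01  1.109e+02 -7.140e+01] F [ 0.2  0.2 -0.2] gap 17.2
(700, 760, 3)
(560, 700, 3)
```

View pics/w7c.png

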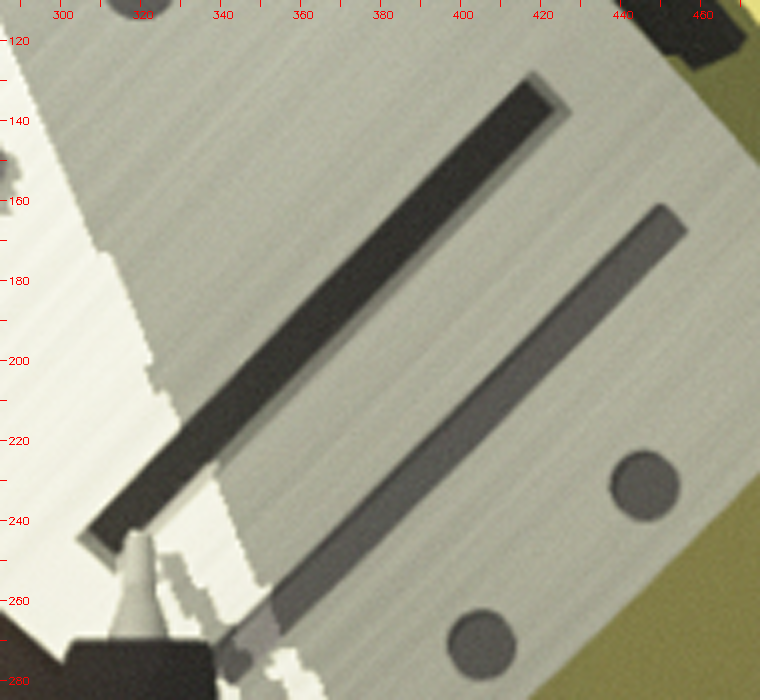

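View pics/s7c.png

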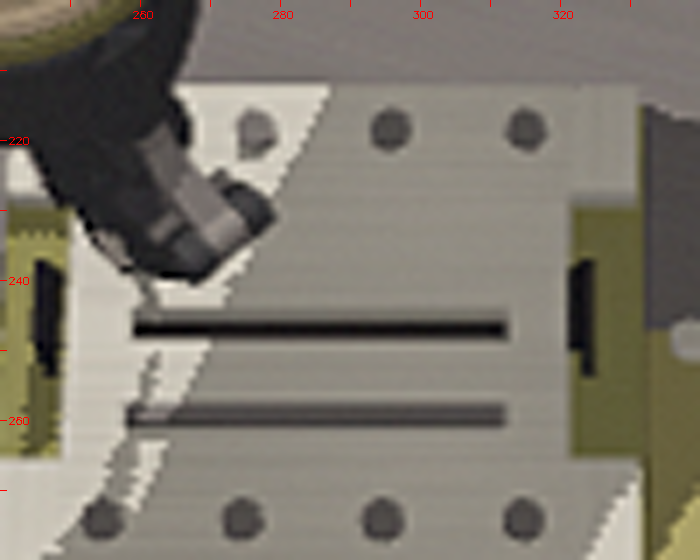

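```bash
cat > f4.py <<'E'
from geo import *
import sys
from bench import r
M=load('w7'); q=r.sense()
def seam(p): return Rz(p[2])@Ry(-0.56), np.array([p[0],p[1],p[3]])
w=[((5,55,12),(304.3,244.0)),((5,-55,12),(417.7,127.2)),((-5,-55,12),(427.7,137.4)),((-5,55,12),(313.6,253.2))]
def res(p):
    R,t=seam(p); P=np.array([l[0] for l in w])@R.T+t; return (proj(M,P,1)-np.array([l[1] for l in w])).ravel()
s=least_squares(res,[515,-20,np.radians(-153),75]);print(s.x,np.degrees(s.x[2]),np.round(s.fun,2))
tip=tri([(M,(319,242.7),1),(load('s7'),(262,244),0)])
Rt=Ro.from_euler('xyz',q['tcp_rot'],degrees=True).as_matrix()
print('tri tip in tool',Rt.T@(tip-q['tool_pos']))
o,v=ray(M,(319,242.7),1)
R,t=seam(s.x)
for d in (94,97,100):
    k=(d-(Rt.T@(o-q['tool_pos']))[0])/(Rt.T@v)[0]; tp=o+k*v
    print(d,'tool',(Rt.T@(tp-q['tool_pos'])).round(2),'seam',(R.T@(tp-t)).round(2))
E
python3 f4.py
```

```text
[514.57256592 -20.83044361  -2.67712029  73.42476447] -153.3876939373535 [-0.69 -0.18 -0.15 -0.26  0.11  0.34  0.73  0.11]
tri tip in tool [95.8525091   4.16211475 -0.85193498]
94 tool [94.    4.94 -0.6 ] seam [ 0.97 43.88 26.81]
97 tool [97.    4.02 -0.61] seam [ 0.34 44.56 23.81]
100 tool [100.     3.1   -0.61] seam [-0.28 45.23 20.81]
```

```bash
python3 -m jog '[[[-0.0019,-0.0012,-0.0039],[0,0,0],-1],[[-0.0038,-0.0025,-0.0078],[0,0,0],-1],[[-0.0038,-0.0025,-0.0078],[0,0,0],-1]]'; python3 look.py wrist w8  >/dev/null;python3 st.py | tail -1;python3 crop.py w8 285 200 365 285 8 w8c
```

```text
time: 5.33
tool_pos: [590.3, -35.9, 164.8]
tcp_rot: [136.9, 57.9, -153.4]
ft_force: [-1.0, -0.8, -1.0]
finger_gap: 17.4
t 5.3833 pos [590.3 -35.8 165. ] j [ -0.2  37.1  61.7 -14.7 109.9 -71.3] F [ 0.  -0.  -0.8] gap 17.6
(680, 640, 3)
```

View pics/w8c.png

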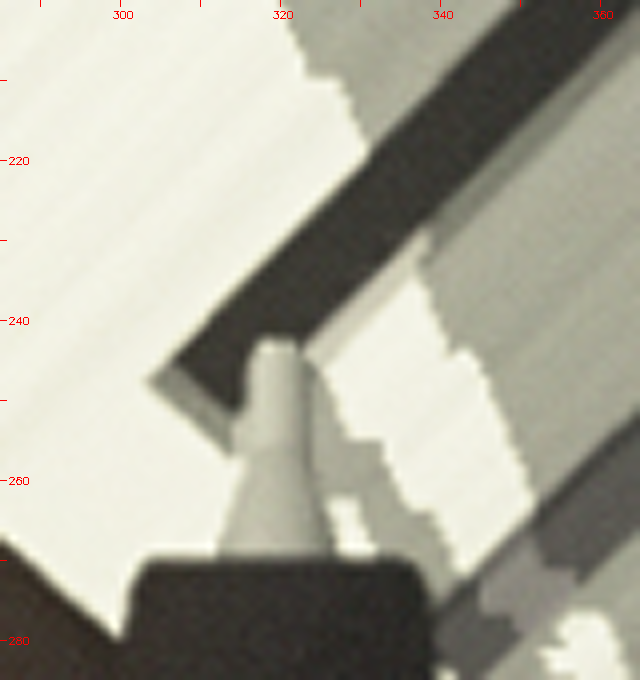

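```bash
python3 -m jog '[[[-0.0009,-0.0005,-0.0017],[0,0,0],-1],[[-0.0019,-0.001,-0.0034],[0,0,0],-1],[[-0.0028,-0.0014,-0.0051],[0,0,0],-1],[[-0.0038,-0.0019,-0.0068],[0,0,0],-1],[[-0.0038,-0.0019,-0.0068],[0,0,0],-1]]'; python3 look.py wrist w9  >/dev/null;python3 st.py | tail -1;python3 crop.py w9 285 200 365 285 8 w9c
```

```text
time: 5.8
tool_pos: [586.6, -37.7, 158.2]
tcp_rot: [136.9, 57.9, -153.4]
ft_force: [0.5, -0.9, -1.0]
finger_gap: 17.2
t 5.85 pos [586.7 -37.7 158.4] j [ -0.3  36.8  62.9 -14.7 109.  -71.2] F [-0.7 -0.4 -0.8] gap 17.2
(680, 640, 3)
```

View pics/w9c.png

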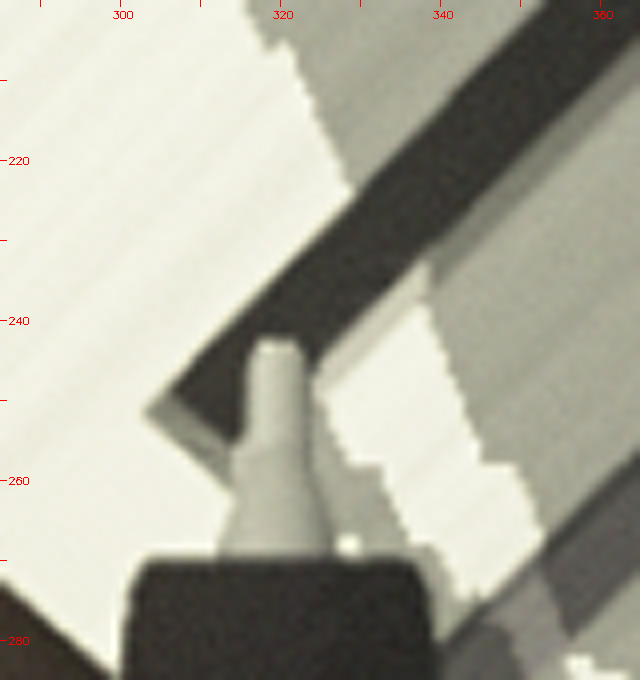

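```bash
python3 -m jog '[[[-0.0009,-0.0005,-0.0008],[0,0,0],-1],[[-0.0014,-0.0007,-0.0015],[0,0,0],-1],[[-0.0019,-0.0009,-0.0024],[0,0,0],-1],[[-0.0023,-0.0011,-0.0032],[0,0,0],-1],[[-0.0023,-0.0011,-0.0032],[0,0,0],-1]]'; python3 st.py | tail -1; python3 -m jog '[[[-0.0005,-0.0002,-0.0008],[0,0,0],-1],[[-0.001,-0.0005,-0.0017],[0,0,0],-1]]'; python3 st.py | tail -1
```

```text
time: 6.27
tool_pos: [584.6, -38.7, 155.4]
tcp_rot: [136.9, 57.9, -153.4]
ft_force: [1.1, -0.2, -0.7]
finger_gap: 17.2
t 6.2667 pos [584.6 -38.7 155.4] j [ -0.4  36.5  63.5 -14.7 108.6 -71.2] F [ 1.1 -0.2 -0.7] gap 17.2
time: 6.43
tool_pos: [584.3, -39.0, 154.8]
tcp_rot: [137.0, 58.0, -153.3]
ft_force: [4.0, 3.1, 8.8]
finger_gap: 17.4
t 6.4333 pos [584.3 -39.  154.8] j [ -0.4  36.4  63.7 -14.7 108.4 -71.2] F [4.  3.1 8.8] gap 17.4
```

```bash
python3 -m jog '[[[0.0007,0.0004,0.0012],[0,0,0],-1],[[0.0007,0.0004,0.0012],[0,0,0],-1]]'; python3 look.py wrist w10 scene s10 >/dev/null;python3 st.py | tail -1;python3 crop.py w10 285 200 365 285 8 w10c;  python3 crop.py s10 240 200 340 280 7 s10c
```

```text
time: 6.6
tool_pos: [584.5, -38.8, 155.3]
tcp_rot: [137.0, 57.9, -153.4]
ft_force: [0.9, -0.4, 1.3]
finger_gap: 17.5
t 6.7 pos [584.5 -38.8 155.2] j [ -0.4  36.5  63.6 -14.7 108.5 -71.2] F [1.3 0.1 2.8] gap 17.5
(680, 640, 3)
(560, 700, 3)
```

View pics/w10c.png

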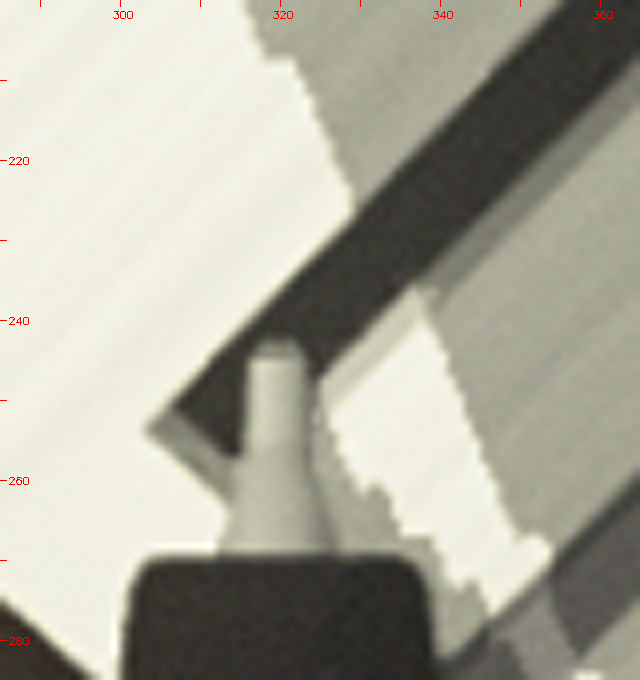

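View pics/s10c.png

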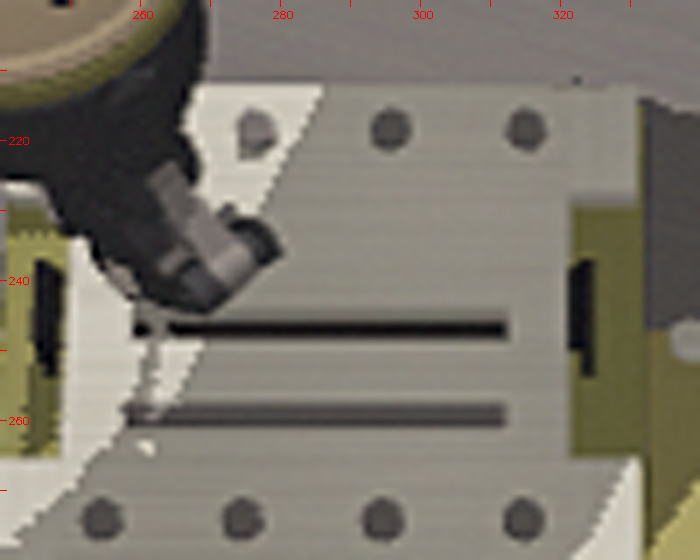

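```bash
python3 -m jog '[[[-0.0008,0.0020,0.0003],[0,0,0],-1],[[-0.0016,0.0039,0.0004],[0,0,0],-1],[[-0.0026,0.0058,0.0004],[0,0,0],-1],[[-0.0035,0.0076,0.0004],[0,0,0],-1],[[-0.0045,0.0095,0.0004],[0,0,0],-1]]'
python3 -m jog '[[[-0.0009,0.0019,0],[0,0,0],-1],[[-0.0019,0.0038,0],[0,0,0],-1],[[-0.0028,0.0056,0],[0,0,0],-1],[[-0.0038,0.0075,0],[0,0,0],-1],[[-0.0047,0.0094,0],[0,0,0],-1]]'; python3 -c "
from bench import r
import numpy as np
from geo import *
R=Rz(np.radians(-153.35))@Ry(-0.56);s=r.sense();print((R.T@(s['tool_pos']-np.array([514.8,-20.5,73.8]))).round(2),(R.T@s['ft_force']).round(1))"
```

```text
time: 7.12
tool_pos: [579.7, -29.2, 155.3]
tcp_rot: [136.9, 57.9, -153.4]
ft_force: [1.4, -1.2, 0.6]
finger_gap: 17.0
time: 7.53
tool_pos: [575.0, -19.7, 155.4]
tcp_rot: [136.9, 57.9, -153.4]
ft_force: [1.8, -1.3, -0.1]
finger_gap: 17.3
[-2.55 26.3  97.88] [-0.9  1.9  0.5]
```

```bash
python3 -m jog '[[[-0.0009,0.0019,0],[0,0,0],-1],[[-0.0019,0.0038,0],[0,0,0],-1],[[-0.0028,0.0056,0],[0,0,0],-1],[[-0.0038,0.0075,0],[0,0,0],-1],[[-0.0047,0.0094,0],[0,0,0],-1]]'
python3 -m jog '[[[-0.0009,0.0019,0],[0,0,0],-1],[[-0.0019,0.0038,0],[0,0,0],-1],[[-0.0028,0.0056,0],[0,0,0],-1],[[-0.0038,0.0075,0],[0,0,0],-1],[[-0.0047,0.0094,0],[0,0,0],-1]]'; python3 -c "
from bench import r
import numpy as np
from geo import *
R=Rz(np.radians(-153.35))@Ry(-0.56);s=r.sense();print((R.T@(s['tool_pos']-np.array([514.8,-20.5,73.8]))).round(2),(R.T@s['ft_force']).round(1))"
```

```text
time: 7.95
tool_pos: [570.3, -10.3, 155.4]
tcp_rot: [136.9, 57.9, -153.4]
ft_force: [1.7, -1.1, 1.4]
finger_gap: 17.5
time: 8.37
tool_pos: [565.7, -0.9, 155.4]
tcp_rot: [136.9, 57.9, -153.4]
ft_force: [0.8, 0.3, -0.1]
finger_gap: 17.9
[-2.6   5.31 97.95] [-0.7  0.1  0.4]
```

```bash
python3 look.py wrist w11 scene s11 >/dev/null; python3 crop.py w11 275 190 375 285 7 w11c; python3 crop.py s11 240 200 340 280 7 s11c
```

```text
(665, 700, 3)
(560, 700, 3)
```

View pics/w11c.png

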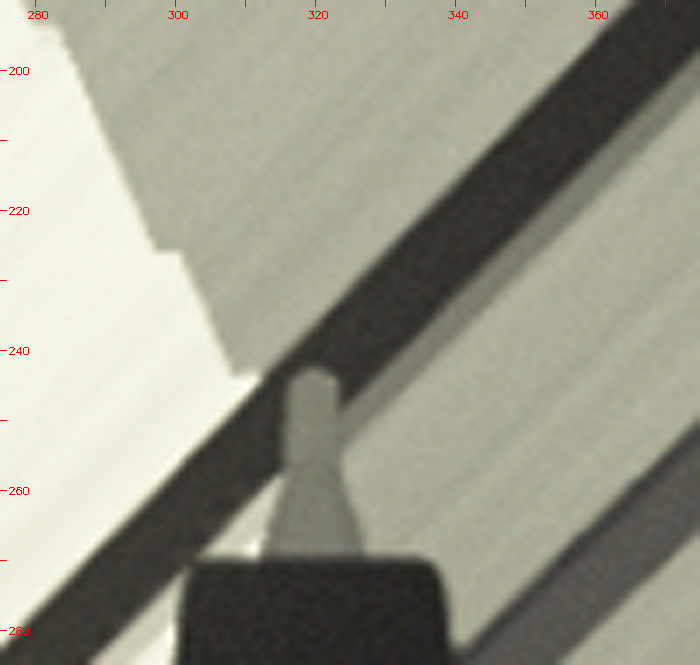

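View pics/s11c.png

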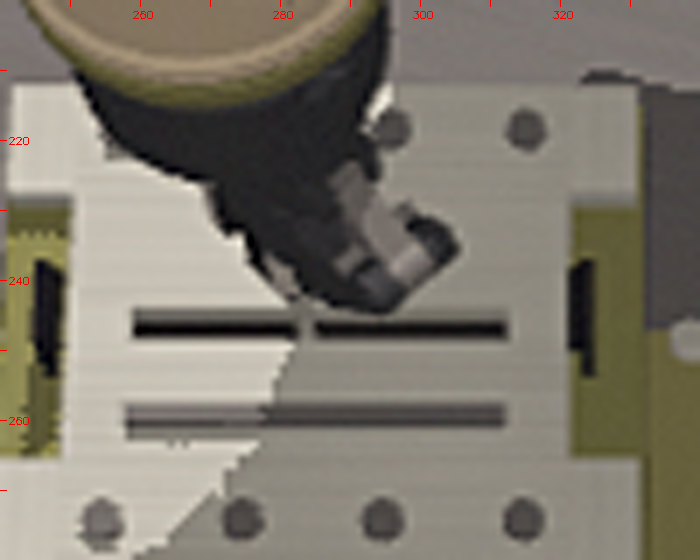

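```bash
python3 -m jog '[[[-0.0009,0.0019,0],[0,0,0],-1],[[-0.0019,0.0038,0],[0,0,0],-1],[[-0.0028,0.0056,0],[0,0,0],-1],[[-0.0038,0.0075,0],[0,0,0],-1],[[-0.0047,0.0094,0],[0,0,0],-1]]'
python3 -m jog '[[[-0.0009,0.0019,0],[0,0,0],-1],[[-0.0019,0.0038,0],[0,0,0],-1],[[-0.0028,0.0056,0],[0,0,0],-1],[[-0.0038,0.0075,0],[0,0,0],-1],[[-0.0047,0.0094,0],[0,0,0],-1]]'
python3 -m jog '[[[-0.0009,0.0019,0],[0,0,0],-1],[[-0.0019,0.0038,0],[0,0,0],-1],[[-0.0028,0.0056,0],[0,0,0],-1],[[-0.0038,0.0075,0],[0,0,0],-1],[[-0.0047,0.0094,0],[0,0,0],-1]]'
python3 -m jog '[[[-0.0009,0.0019,0],[0,0,0],-1],[[-0.0019,0.0038,0],[0,0,0],-1],[[-0.0028,0.0056,0],[0,0,0],-1],[[-0.0038,0.0075,0],[0,0,0],-1],[[-0.0047,0.0094,0],[0,0,0],-1]]'
 python3 -c "
from bench import r
import numpy as np
from geo import *
R=Rz(np.radians(-153.35))@Ry(-0.56);s=r.sense();print((R.T@(s['tool_pos']-np.array([514.8,-20.5,73.8]))).round(2),(R.T@s['ft_force']).round(1))"
```

```text
time: 8.88
tool_pos: [560.9, 8.4, 155.4]
tcp_rot: [136.9, 57.9, -153.4]
ft_force: [0.4, -0.6, 0.2]
finger_gap: 17.1
time: 9.3
tool_pos: [556.2, 17.8, 155.4]
tcp_rot: [136.9, 57.9, -153.4]
ft_force: [1.0, 0.4, -0.2]
finger_gap: 17.4
time: 9.72
tool_pos: [551.5, 27.2, 155.4]
tcp_rot: [136.9, 57.9, -153.4]
ft_force: [1.0, -0.0, 0.2]
finger_gap: 17.2
time: 10.13
tool_pos: [546.8, 36.7, 155.4]
tcp_rot: [136.9, 57.9, -153.4]
ft_force: [0.9, -0.3, -0.1]
finger_gap: 17.2
[ -2.62 -36.71  97.98] [-0.6  0.7  0.2]
```

```bash
python3 -m jog '[[[-0.0009,0.0019,0],[0,0,0],-1],[[-0.0019,0.0038,0],[0,0,0],-1],[[-0.0028,0.0056,0],[0,0,0],-1],[[-0.0038,0.0075,0],[0,0,0],-1],[[-0.0038,0.0075,0],[0,0,0],-1]]'; python3 look.py wrist w12 scene s12 >/dev/null; python3 st.py|tail -1; python3 crop.py w12 275 190 375 285 7 w12c; python3 crop.py s12 240 200 340 280 7 s12c
```

```text
time: 10.55
tool_pos: [542.9, 44.6, 155.4]
tcp_rot: [136.9, 57.9, -153.4]
ft_force: [0.4, 2.1, 1.2]
finger_gap: 16.9
t 10.65 pos [543.   44.4 155.4] j [  6.2  31.7  70.3 -11.2 108.2 -64.1] F [0.8 0.5 0.6] gap 17.0
(665, 700, 3)
(560, 700, 3)
```

View pics/w12c.png

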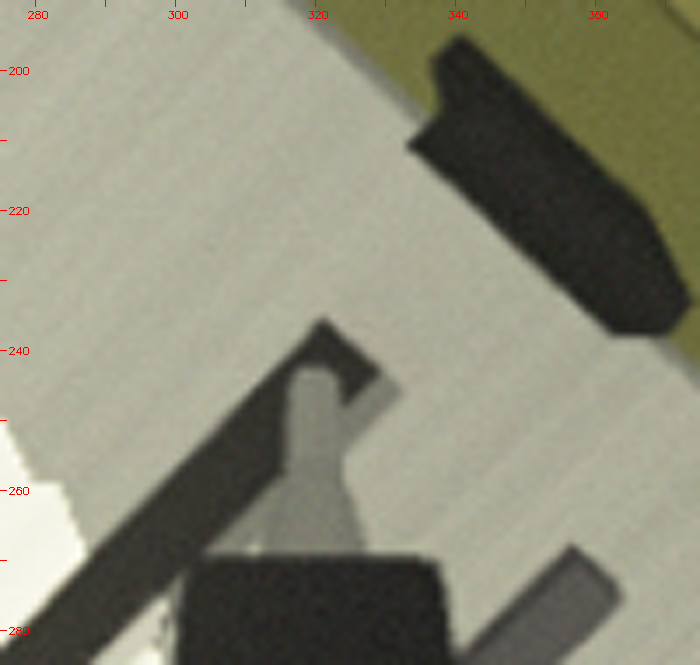

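View pics/s12c.png

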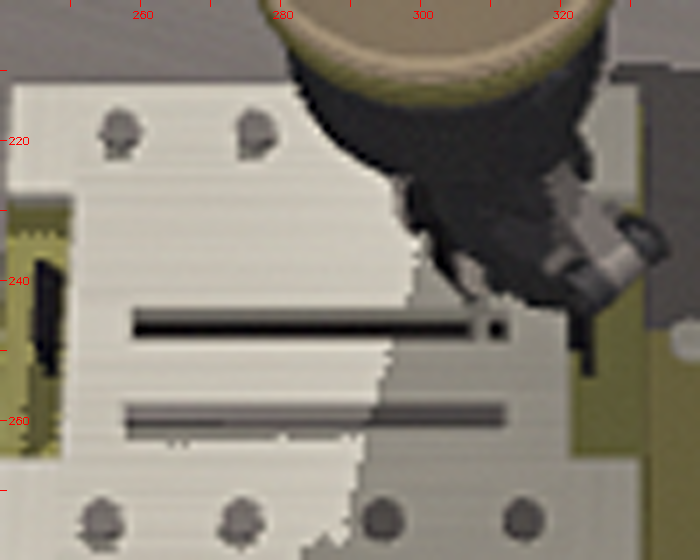

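```bash
python3 -m jog '[[[0.0012,0.0006,0.0021],[0,0,0],-1],[[0.0028,0.0014,0.0051],[0,0,0],-1],[[0.0045,0.0023,0.008],[0,0,0],-1],[[0.0064,0.0032,0.0114],[0,0,0],-1],[[0.0083,0.0042,0.0148],[0,0,0],-1]]';  python3 -m jog '[[[0.0095,0.0048,0.017],[0,0,0],-1],[[0.019,0.01,0.034],[0,0,0],-1],[[0.028,0.014,0.06],[0,0,0],-1],[[0.028,0.014,0.09],[0,0,0],-1],[[0.028,0.014,0.09],[0,0,0],-1]]'; python3 st.py
```

```text
time: 11.07
tool_pos: [551.7, 48.2, 170.6]
tcp_rot: [137.0, 57.9, -153.4]
ft_force: [0.1, -0.2, -0.8]
finger_gap: 17.2
time: 11.48
tool_pos: [581.7, 62.6, 267.2]
tcp_rot: [137.3, 58.4, -153.1]
ft_force: [0.1, 0.6, 1.2]
finger_gap: 17.5
[[-0.467 -0.848  0.251]
 [-0.237  0.394  0.888]
 [-0.852  0.355 -0.385]]
cam [581.23089047 123.66560396 408.58499471] in tool [-134.70118635   74.75424274   -0.40491647] axis in tool [ 9.55798182e-01 -2.94023139e-01 -4.78230187e-04] right [7.96217860e-04 9.61807868e-04 9.99999220e-01]
t 11.4833 pos [581.7  62.6 267.2] j [  7.3  34.1  55.  -11.8 120.5 -65.6] F [0.1 0.6 1.2] gap 17.5
```

```bash
python3 -m jog '[[[-0.014,0.026,0],[0.025,-0.05,0],-1],[[-0.028,0.052,0],[0.05,-0.1,0],-1],[[-0.042,0.078,0],[0.075,-0.15,0],-1],[[-0.056,0.104,0],[0.1,-0.2,0],-1],[[-0.07,0.13,0],[0.125,-0.25,0],-1]]'; python3 -m jog '[[[-0.014,0.026,0],[0.025,-0.05,0],-1],[[-0.028,0.052,0],[0.05,-0.1,0],-1],[[-0.042,0.078,0],[0.075,-0.15,0],-1],[[-0.056,0.104,0],[0.1,-0.2,0],-1],[[-0.068,0.128,0],[0.126,-0.251,0],-1]]'; python3 -m jog '[[[0,0,0],[0,0,0],-1],[[0,0,0],[0,0,0],-1],[[0,0,0],[0,0,0],-1]]'; python3 st.py; python3 look.py wrist w13 top t13 scene s13 >/dev/null; python3 crop.py w13 270 170 370 280 6 w13c
```

```text
time: 11.9
tool_pos: [508.9, 193.3, 260.7]
tcp_rot: [136.9, 74.1, -153.4]
ft_force: [-0.2, 1.0, 0.2]
finger_gap: 17.3
time: 12.32
tool_pos: [440.6, 321.6, 261.1]
tcp_rot: [-30.5, 89.8, 39.2]
ft_force: [0.0, 0.0, -0.7]
finger_gap: 17.5
time: 12.57
tool_pos: [441.6, 319.9, 260.7]
tcp_rot: [-144.8, 90.0, -75.1]
ft_force: [-0.4, -0.3, 0.0]
finger_gap: 17.3
[[ 0.    -0.938  0.347]
 [-0.001  0.347  0.938]
 [-1.    -0.    -0.   ]]
cam [371.35925895 345.5084286  395.27045839] in tool [-134.64441265   74.72278528   -0.37780219] axis in tool [ 9.55915289e-01 -2.93642460e-01 -2.56419841e-04] right [4.98812576e-04 7.50582294e-04 9.99999594e-01]
t 12.5667 pos [441.6 319.9 260.7] j [ 30.5  -1.5  92.3  -0.   89.2 -39.1] F [-0.4 -0.3  0. ] gap 17.3
(660, 600, 3)
```

View pics/w13.png

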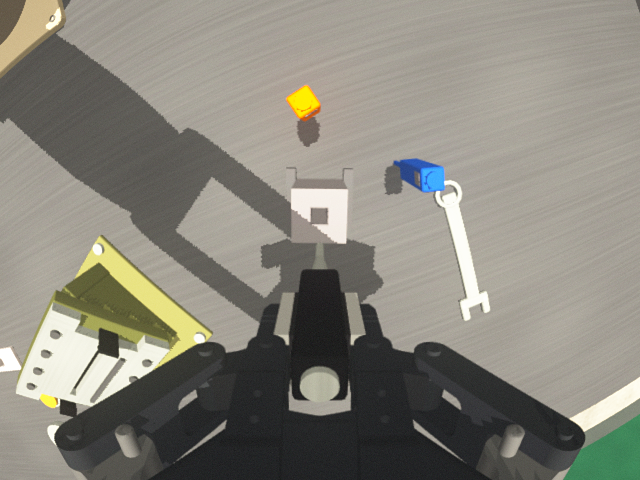

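View pics/w13c.png

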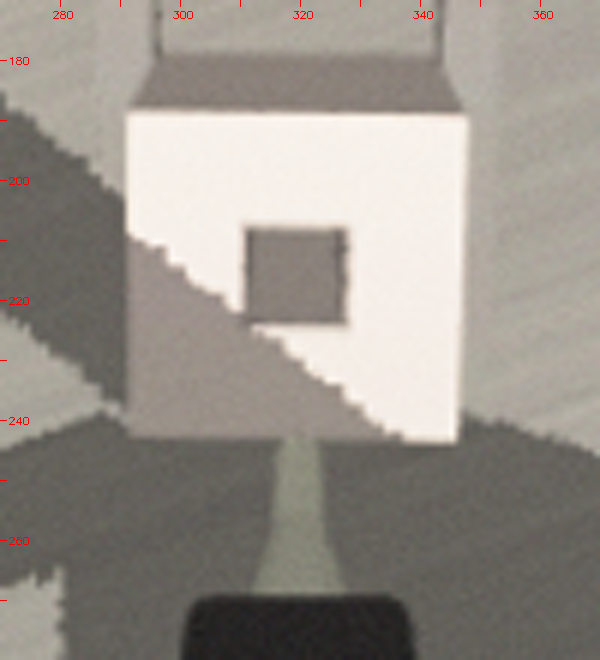

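View pics/s13.png

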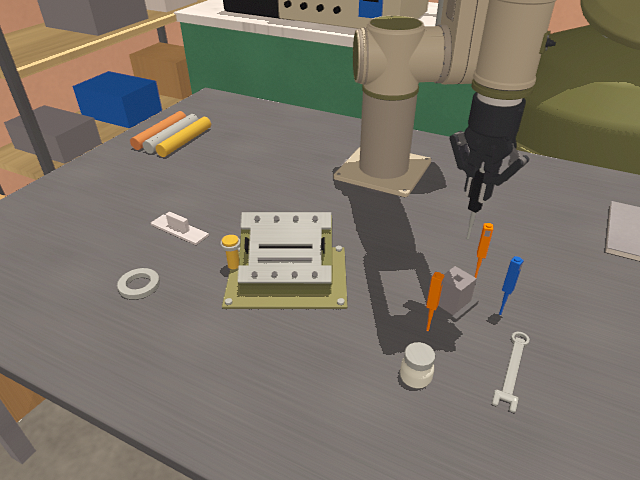

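```bash
python3 - <<'E'
from geo import *
from bench import r
q=r.sense();M=load('w13');S=load('s13')
h=atz(M,(319,215.8),70,1);print('hole',h)
c=[atz(M,u,70,1) for u in [(291.2,188.7),(347.5,188.9),(346,243.5),(291.3,242.8)]];print('block',np.mean(c,0))
print(q['tool_pos'],'tip at depth 97',atz(M,(319.6,242.3),q['tool_pos'][2]-97,1))
print(tri([(M,(319.6,242.3),1),(S,(472,236),0)]))
E
```

```text
hole [441.71368411 318.94914847  70.        ]
block [442.22094415 318.75630742  70.        ]
[442.24191978 319.3160515  260.01261898] tip at depth 97 [438.3995073  320.75476206 163.01261898]
[436.29804859 324.11226091 169.77398377]
```

```bash
python3 -m jog '[[[0.003,-0.001,-0.03],[0,0,0],-1],[[0.003,-0.001,-0.06],[0,0,0],-1],[[0.003,-0.001,-0.08],[0,0,0],-1],[[0.003,-0.001,-0.08],[0,0,0],-1],[[0.003,-0.001,-0.08],[0,0,0],-1]]'; python3 look.py wrist w14 scene s14 >/dev/null; python3 st.py|tail -1; python3 crop.py w14 270 190 370 290 6 w14c;  python3 crop.py s14 430 210 500 320 6 s14c
```

```text
time: 13.13
tool_pos: [444.2, 318.0, 179.0]
tcp_rot: [141.7, 89.8, -148.8]
ft_force: [0.2, -0.8, -0.4]
finger_gap: 17.4
t 13.2333 pos [445.6 319.3 181.9] j [ 30.3   1.3  97.8  -0.   80.8 -39.4] F [0.1 0.5 0.2] gap 17.4
(600, 600, 3)
(660, 420, 3)
```

View pics/w14c.png

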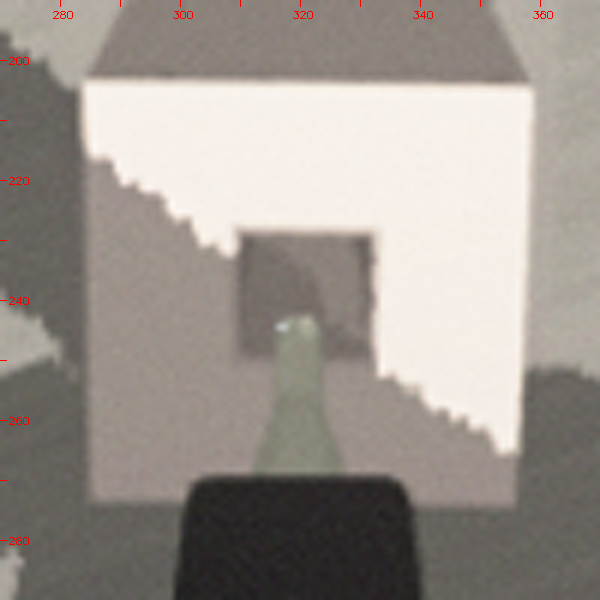

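View pics/s14c.png

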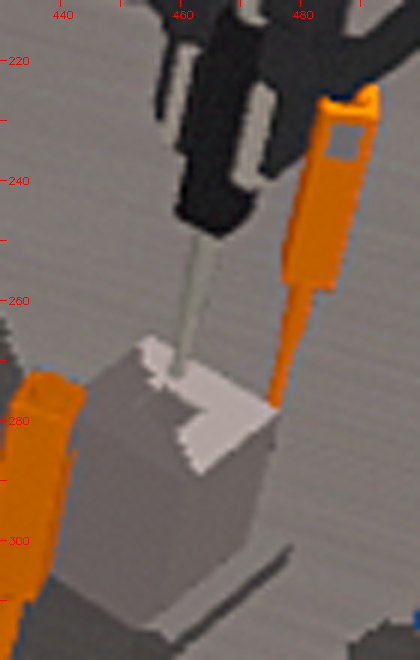

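```bash
python3 - <<'E'
from geo import *
from bench import r
q=r.sense();M=load('w14');S=load('s14')
h=atz(M,(320.6,238.6),70,1);print('hole',h)
print(q['tool_pos'],'tip at depth 97',atz(M,(319.6,243.5),q['tool_pos'][2]-97,1))
print(tri([(M,(319.6,243),1),(S,(459.6,272.5),0)]))
E
```

```text
hole [441.63390841 319.12432372  70.        ]
[445.62902432 319.27821969 181.93704158] tip at depth 97 [440.3782896  318.90106423  84.93704158]
[440.56081641 319.56137058  83.06434989]
```

```bash
python3 -m jog '[[[0.001,0,0],[0,0,0],-1],[[0.001,0,-0.01],[0,0,0],-1],[[0.001,0,-0.02],[0,0,0],-1],[[0.001,0,-0.03],[0,0,0],-1],[[0.001,0,-0.035],[0,0,0],-1]]';python3 -m jog '[[[0,0,-0.01],[0,0,0],-1],[[0,0,-0.02],[0,0,0],-1],[[0,0,-0.03],[0,0,0],-1],[[0,0,-0.035],[0,0,0],-1],[[0,0,-0.037],[0,0,0],-1]]'
```

```text
time: 13.65
tool_pos: [444.4, 318.6, 142.8]
tcp_rot: [139.7, 89.8, -150.7]
ft_force: [0.6, 0.1, -1.0]
finger_gap: 16.9
time: 14.07
tool_pos: [444.5, 318.7, 106.4]
tcp_rot: [139.8, 89.9, -150.5]
ft_force: [0.2, 0.4, -0.7]
finger_gap: 17.5
```

```bash
python3 -m jog '[[[0,0,-0.002],[0,0,0],-1],[[0,0,-0.004],[0,0,0],-1],[[0,0,-0.004],[0,0,0],-1]]';python3 -m jog '[[[0,0,-0.001],[0,0,0],-1],[[0,0,-0.002],[0,0,0],-1],[[0,0,-0.002],[0,0,0],-1]]'; python3 look.py scene s15 >/dev/null; python3 crop.py s15 430 210 500 320 6 s15c
```

```text
time: 14.32
tool_pos: [445.6, 319.2, 104.3]
tcp_rot: [-38.2, 90.0, 31.5]
ft_force: [-0.2, -0.4, -1.1]
finger_gap: 17.1
time: 14.57
tool_pos: [445.5, 319.2, 102.3]
tcp_rot: [-40.6, 90.0, 29.0]
ft_force: [-0.9, 0.4, -0.4]
finger_gap: 17.1
(660, 420, 3)
```

View pics/s15c.png

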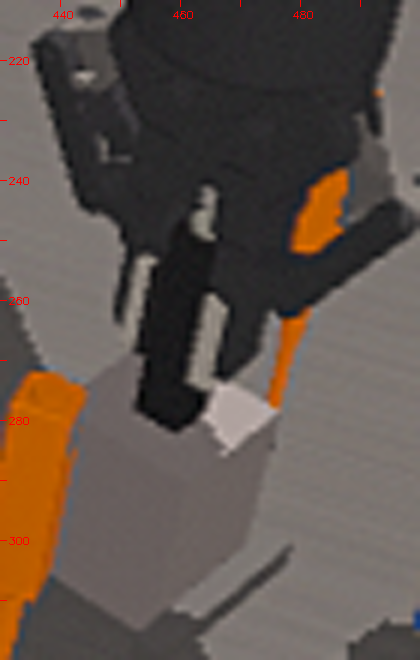

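```bash
python3 -m jog '[[[0,0,-0.0015],[0,0,0],-1],[[0,0,-0.0015],[0,0,0],-1]]';python3 -m jog '[[[0,0,-0.001],[0,0,0],-1],[[0,0,-0.001],[0,0,0],-1]]'; python3 st.py | tail -1
```

```text
time: 14.78
tool_pos: [445.7, 319.3, 102.1]
tcp_rot: [-42.1, 90.0, 27.6]
ft_force: [-5.1, -2.9, 9.5]
finger_gap: 16.9
time: 14.95
tool_pos: [445.8, 319.4, 102.1]
tcp_rot: [-45.7, 90.0, 24.0]
ft_force: [-7.6, -5.1, 17.2]
finger_gap: 17.0
t 14.95 pos [445.8 319.4 102.1] j [ 30.3   5.8 101.9  -0.   72.3 -39.4] F [-7.6 -5.1 17.2] gap 17.0
```

Shoulder seated on the rim (17 N). Release, then lift.

```bash
python3 -m jog '[[[0,0,0.001],[0,0,0],-1],[[0,0,0.001],[0,0,0],-0.2],[[0,0,0.001],[0,0,0],-0.1],[[0,0,0.001],[0,0,0],0],[[0,0,0.001],[0,0,0],0]]'; python3 st.py | tail -1; python3 -m jog '[[[0,0,0.01],[0,0,0],0],[[0,0,0.03],[0,0,0],0],[[0,0,0.07],[0,0,0],0],[[0,0,0.11],[0,0,0],0],[[0,0,0.14],[0,0,0],0]]';python3 -m jog '[[[0,0,0],[0,0,0],0],[[0,0,0],[0,0,0],0]]'; python3 look.py wrist w16 scene s16 top t16 >/dev/null; python3 crop.py w16 270 150 370 270 6 w16c; python3 crop.py s16 415 215 535 335 5 s16c
```

```text
time: 15.37
tool_pos: [445.4, 319.1, 100.4]
tcp_rot: [135.2, 90.0, -155.1]
ft_force: [-0.4, 0.5, -0.3]
finger_gap: 42.6
t 15.3667 pos [445.4 319.1 100.4] j [ 30.3   5.8 102.    0.   72.2 -39.4] F [-0.4  0.5 -0.3] gap 42.6
time: 15.78
tool_pos: [445.8, 319.4, 244.7]
tcp_rot: [-39.0, 89.8, 30.7]
ft_force: [0.1, 0.6, 0.3]
finger_gap: 42.1
time: 15.95
tool_pos: [446.9, 320.0, 244.3]
tcp_rot: [-39.2, 89.7, 30.5]
ft_force: [-0.1, 0.2, -0.7]
finger_gap: 42.7
(720, 600, 3)
(600, 600, 3)
```

View pics/w16c.png

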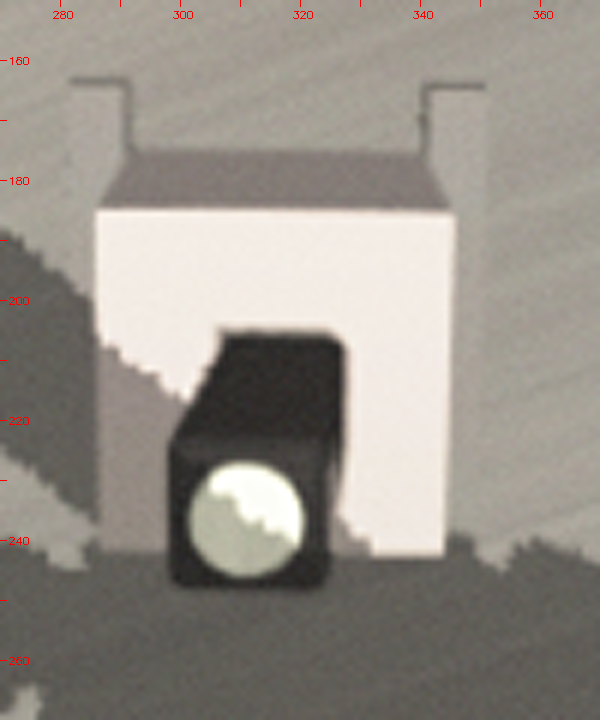

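View pics/s16c.png

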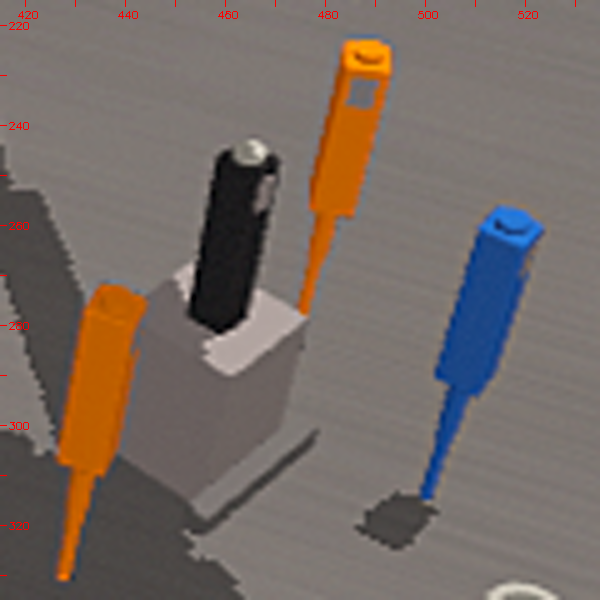

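```bash
python3 - <<'E'
from geo import *
M=load('w16');S=load('s16')
print('cap',atz(M,(310.7,237),149,1),atz(S,(464.8,245.2),149),tri([(M,(310.7,237),1),(S,(464.8,245.2),0)]))
h=[atz(M,u,70,1) for u in [(306.8,205.3),(327,205.5)]];print('base edge',np.round(h,1))
c=[atz(M,u,70,1) for u in [(286,185),(345.5,185.5),(344,242.6),(286.8,242)]];print('block',np.mean(c,0))
t=[atz(M,u,145,1) for u in [(298.3,247.5),(325.5,248)]];print('top front edge',np.round(t,1))
E
python3 crop.py t16 140 210 240 340 5 t16c
```

```text
cap [438.1804171  317.38602689 149.        ] [441.09482668 318.59333821 149.        ] [438.62962251 317.74093453 147.22281037]
base edge [[432.2 314.6  70. ]
 [438.3 330.6  70. ]]
block [442.06936992 318.82899949  70.        ]
top front edge [[443.2 306.6 145. ]
 [449.8 323.4 145. ]]
(650, 500, 3)
```

View pics/t16c.png

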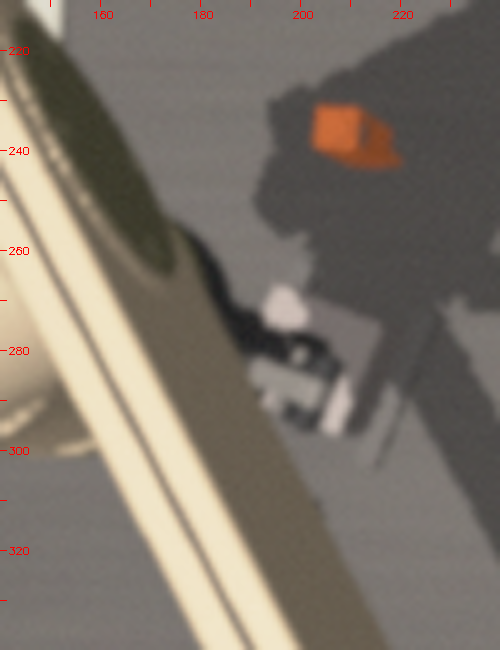

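```bash
python3 look.py wrist w17 >/dev/null; python3 st.py|tail -1; python3 crop.py w17 270 150 370 270 6 w17c
```

```text
t 16.15 pos [444.6 318.6 238.8] j [ 30.3  -0.6  93.7   0.   87.1 -39.4] F [0.5 0.1 0. ] gap 42.5
(720, 600, 3)
```

View pics/w17c.png

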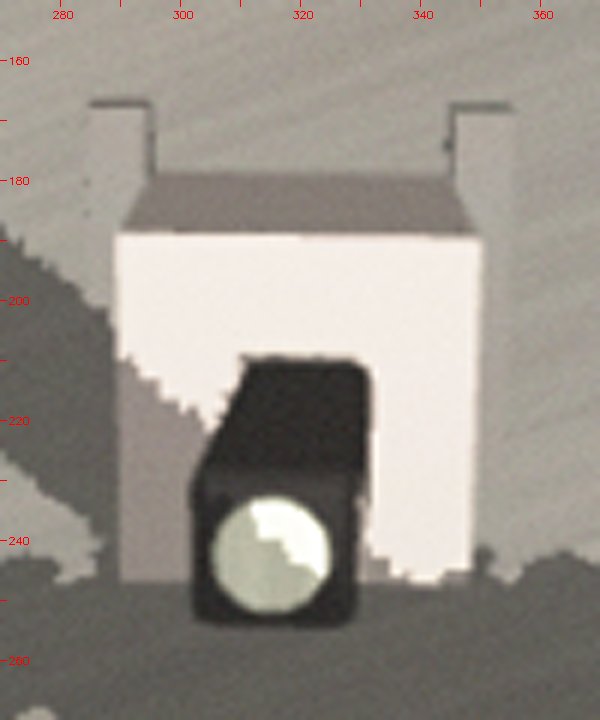

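```bash
python3 - <<'E'
from geo import *
M=load('w17')
c=[atz(M,u,70,1) for u in [(289,189),(350.3,189.5),(348.5,247.2),(289.8,246.6)]];b=np.mean(c,0);print('block',b)
print('cap',atz(M,(315.2,242.8),149,1))
h=[atz(M,u,70,1) for u in [(310.5,209.6),(331.5,209.8)]];print('base edge',np.round(h,1), 'centre', (h[0]+h[1])/2+9*np.array([.936,-.35,0]))
M=load('w2');h=[atz(M,u,70,1) for u in [(318.5,199),(337.5,201.3)]];print('orig centre', (h[0]+h[1])/2+9*np.array([.936,-.35,0]),'cap',atz(M,(328.2,232.3),149,1))
E
```

```text
block [442.18080704 318.96739431  70.        ]
cap [438.54772058 317.64302979 149.        ]
base edge [[432.4 314.7  70. ]
 [438.6 331.1  70. ]] centre [443.9281374  319.71485118  70.        ]
orig centre [442.86158311 318.80732429  70.        ] cap [441.2186046  318.84204464 149.        ]
```

```bash
python3 -m jog '[[[0.003,-0.04,0],[0,0,-0.087],0],[[0.006,-0.08,0],[0,0,-0.174],0.3],[[0.009,-0.12,0],[0,0,-0.262],0.3],[[0.012,-0.16,0],[0,0,-0.349],0.3],[[0.0145,-0.2,0],[0,0,-0.436],0.3]]'; python3 -m jog '[[[0.003,-0.04,0],[0,0,-0.087],0.3],[[0.006,-0.08,0],[0,0,-0.174],0.3],[[0.009,-0.12,0],[0,0,-0.262],0.3],[[0.012,-0.16,0],[0,0,-0.349],0.3],[[0.0145,-0.2,0],[0,0,-0.436],0.3]]';python3 -m jog '[[[0.003,-0.04,0],[0,0,-0.087],0.3],[[0.006,-0.08,0],[0,0,-0.174],0.3],[[0.009,-0.12,0],[0,0,-0.262],0.3],[[0.012,-0.16,0],[0,0,-0.349],0.3],[[0.0145,-0.2,0],[0,0,-0.436],0.3]]';python3 -m jog '[[[0.002,-0.03,0],[0,0,0],0.3],[[0.002,-0.05,0],[0,0,0],0.3],[[0.002,-0.05,0],[0,0,0],0.3],[[0.002,-0.05,0],[0,0,0],0.3]]';python3 st.py; python3 look.py wrist w18 top t18 scene s18 >/dev/null; python3 crop.py s18 415 215 535 335 5 s18c; python3 crop.py t18 140 210 240 340 5 t18c;
```

```text
time: 16.57
tool_pos: [458.8, 117.5, 239.0]
tcp_rot: [144.0, 89.8, -171.5]
ft_force: [0.1, 0.5, 0.6]
finger_gap: 55.5
time: 16.98
tool_pos: [473.3, -82.6, 239.2]
tcp_rot: [142.3, 89.9, 161.8]
ft_force: [1.6, -0.1, 0.2]
finger_gap: 55.3
time: 17.4
tool_pos: [488.0, -282.4, 238.8]
tcp_rot: [147.0, 89.8, 141.4]
ft_force: [0.4, 0.3, -0.0]
finger_gap: 55.4
time: 17.73
tool_pos: [490.0, -331.1, 238.6]
tcp_rot: [142.3, 89.8, 136.9]
ft_force: [-0.3, 0.2, -0.4]
finger_gap: 55.6
[[-0.003  0.094  0.996]
 [ 0.002  0.996 -0.094]
 [-1.     0.002 -0.003]]
cam [ 497.74747752 -257.08235007  373.43077076] in tool [-134.68046766   74.74427615    0.40797734] axis in tool [ 0.95550526 -0.29497214 -0.00106351] right [1.33273028e-03 7.11674551e-04 9.99998859e-01]
t 17.7333 pos [ 490.  -331.1  238.6] j [-39.    6.4  86.5   0.   87.3 -33.6] F [-0.3  0.2 -0.4] gap 55.6
(600, 600, 3)
(650, 500, 3)
```

View pics/t18c.png

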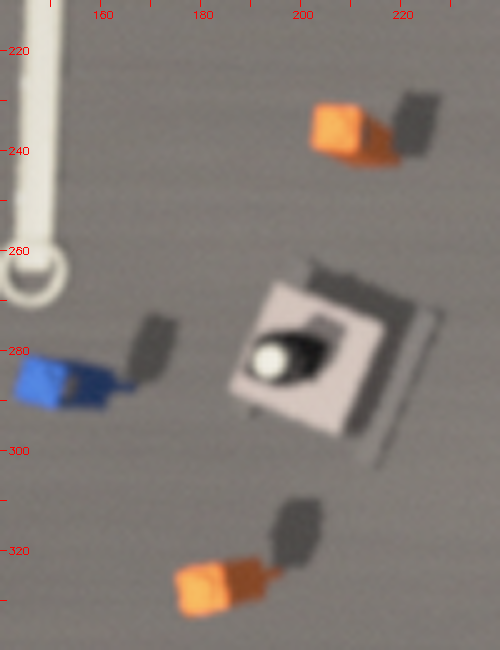

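View pics/s18c.png

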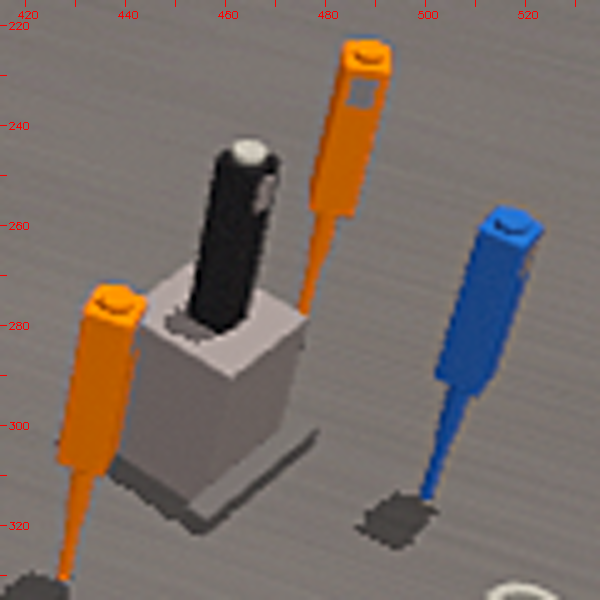

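View pics/w18.png

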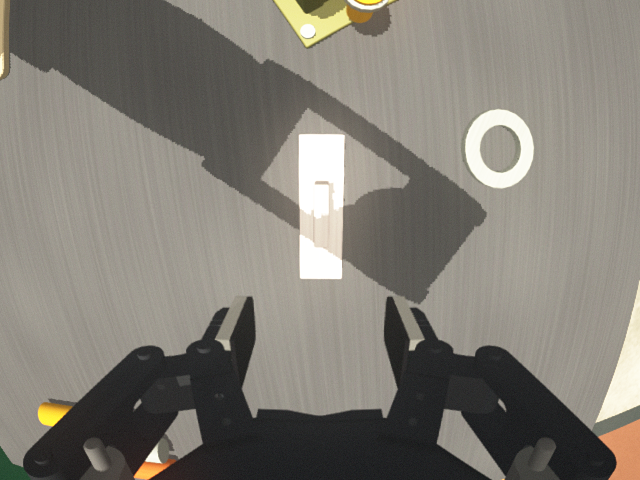

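```bash
python3 - <<'E'
import cv2,numpy as np
o=[]
for n,(x0,y0,x1,y1) in [('t0',(183,262,223,302)),('t18',(183,262,223,302)),('s0',(440,240,485,295)),('s18',(440,240,485,295))]:
    im=cv2.imread(f'pics/{n}.png')[y0:y1,x0:x1]; im=cv2.convertScaleAbs(im,alpha=2,beta=0)
    cv2.imwrite('x.png',im); o.append(cv2.resize(im,(400,300 if 0 else int(400*(y1-y0)/(x1-x0))),interpolation=cv2.INTER_CUBIC))
a=np.hstack(o[:2]); b=np.hstack(o[2:]); cv2.imwrite('pics/cmp1.png',a); cv2.imwrite('pics/cmp2.png',b)
print(a.shape,b.shape)
E
```

```text
(400, 800, 3) (488, 800, 3)
```

View pics/cmp1.png

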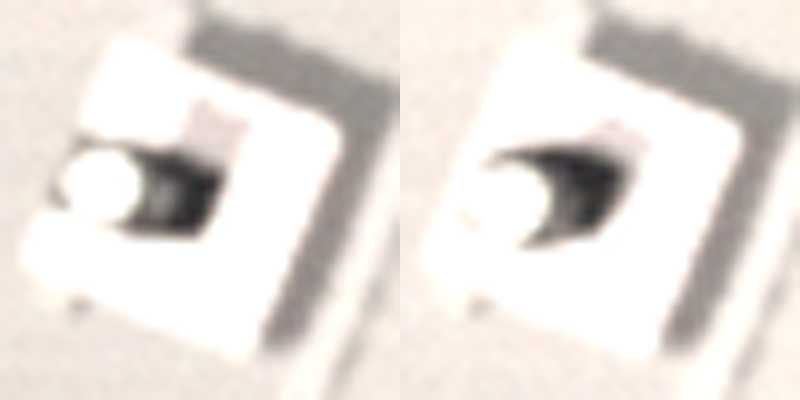

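View pics/cmp2.png

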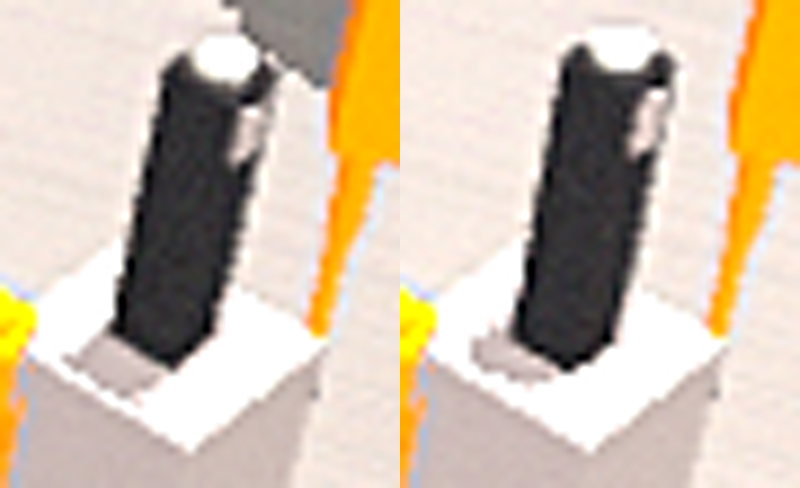

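```bash
python3 crop.py w18 280 120 370 290 4 w18c; python3 - <<'E'
from geo import *
from bench import r
q=r.sense();M=load('w18')
g=[atz(M,u,8,1) for u in [(299.3,134),(344.3,134.3),(341.8,278.5),(299.8,277.8)]];print(np.round(g,1),np.mean(g,0))
for a,b in [(0,3),(1,2),(0,1),(3,2)]: d=g[b]-g[a];print(np.degrees(np.arctan2(d[1],d[0])),np.hypot(*d[:2]))
print(q['tool_pos'])
E
```

```text
(680, 360, 3)
[[ 476.7 -257.2    8. ]
 [ 520.2 -261.5    8. ]
 [ 505.9 -410.8    8. ]
 [ 461.5 -405.9    8. ]] [ 491.07447748 -333.8229821     8.        ]
-95.86281806025717 149.44666700599672
-95.47026401408118 149.94720837086183
-5.661855746143796 43.67874437498555
-6.303456822988548 44.707132161492524
[ 490.82450209 -329.49237259  239.90590901]
```

View pics/w18c.png

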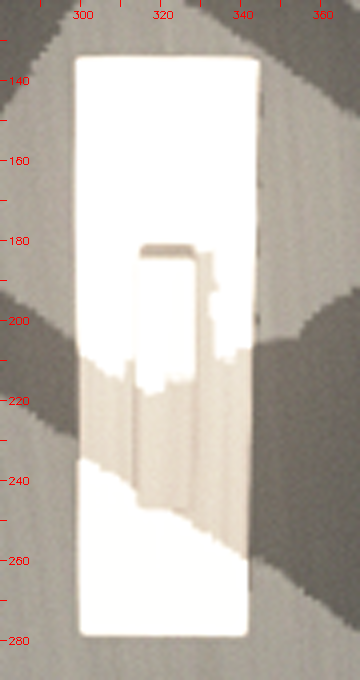

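```bash
python3 -m jog '[[[0.0006,-0.003,-0.04],[0,0,0],0.3],[[0.0006,-0.003,-0.08],[0,0,0],0.3],[[0.0006,-0.003,-0.12],[0,0,0],0.3],[[0.0006,-0.003,-0.14],[0,0,0],0.3],[[0.0006,-0.003,-0.14],[0,0,0],0.3]]'; python3 -m jog '[[[0,0,0],[0,0,0],0.3],[[0,0,0],[0,0,0],0.3]]'; python3 st.py | tail -1; python3 look.py wrist w19 >/dev/null
```

```text
time: 18.3
tool_pos: [488.2, -329.5, 94.0]
tcp_rot: [145.2, 89.4, 140.0]
ft_force: [-1.9, 0.9, -1.0]
finger_gap: 55.5
time: 18.47
tool_pos: [492.9, -334.0, 103.1]
tcp_rot: [-31.5, 89.8, -36.7]
ft_force: [0.0, 0.9, 0.5]
finger_gap: 55.5
t 18.4667 pos [ 492.9 -334.   103.1] j [-39.1  12.5  94.2   0.   73.1 -33.8] F [0.  0.9 0.5] gap 55.5
```

View pics/w19.png

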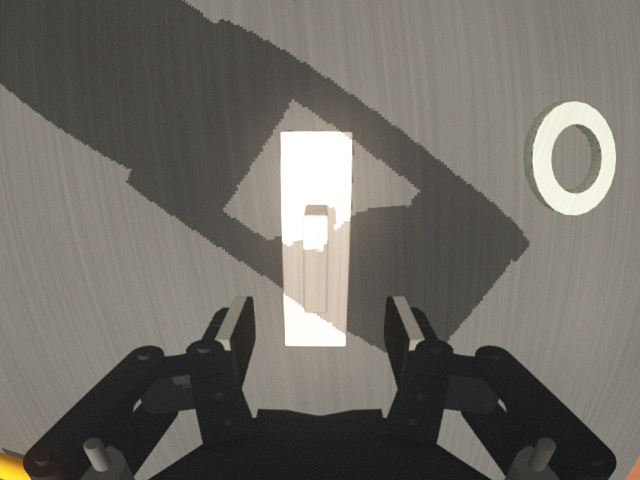

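```bash
python3 -m jog '[[[0,0,-0.03],[0,0,0],0.3],[[0,0,-0.055],[0,0,0],0.3],[[0,0,-0.07],[0,0,0],0.3],[[0,0,-0.077],[0,0,0],0.3],[[0,0,-0.079],[0,0,0],0.3]]'; python3 -m jog '[[[0,0,0],[0,0,0],0.3],[[0,0,0],[0,0,0],0.3],[[0,0,0],[0,0,0],0.3]]'; python3 look.py wrist w20 >/dev/null
```

```text
time: 18.93
tool_pos: [492.0, -334.0, 22.2]
tcp_rot: [-28.8, 90.0, -34.1]
ft_force: [0.2, 0.1, -0.1]
finger_gap: 55.2
time: 19.18
tool_pos: [492.8, -334.9, 23.8]
tcp_rot: [-34.0, 89.8, -39.3]
ft_force: [-0.4, -0.3, -0.1]
finger_gap: 55.9
```

View pics/w20.png

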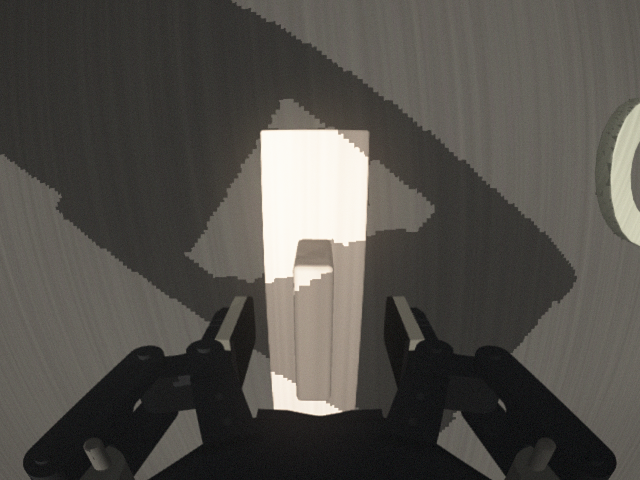

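```bash
python3 -m jog '[[[-0.0015,0.001,-0.0025],[0,0,0],0.3],[[-0.0015,0.001,-0.0025],[0,0,0],0.3],[[-0.0015,0.001,-0.0025],[0,0,0],-1],[[-0.0015,0.001,-0.0025],[0,0,0],-1],[[-0.0015,0.001,-0.0025],[0,0,0],-1]]' 100; python3 -m jog '[[[0,0,0],[0,0,0],-1],[[0,0,0],[0,0,0],-1],[[0,0,0],[0,0,0],-1],[[0,0,0],[0,0,0],-1]]'; python3 look.py wrist w21 >/dev/null
```

```text
time: 19.65
tool_pos: [490.0, -332.8, 19.2]
tcp_rot: [121.0, 90.0, 115.7]
ft_force: [0.3, -0.3, -0.8]
finger_gap: 19.6
time: 19.98
tool_pos: [490.2, -333.0, 19.5]
tcp_rot: [-29.1, 90.0, -34.4]
ft_force: [0.8, -0.8, 3.4]
finger_gap: 12.4
```

View pics/w21.png

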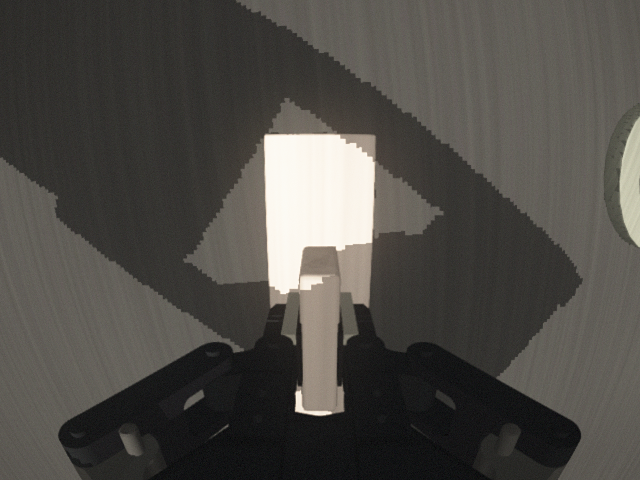

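```bash
python3 -m jog '[[[0,0,0.02],[0,0,0],-1],[[0,0,0.06],[0,0,0],-1],[[0,0,0.1],[0,0,0],-1],[[0,0,0.14],[0,0,0],-1],[[0,0,0.16],[0,0,0],-1]]';python3 -m jog '[[[0,0,0],[0,0,0],-1],[[0,0,0],[0,0,0],-1]]'; python3 look.py wrist w22 >/dev/null; python3 st.py|tail -1; cat > tgt.py <<'E'
from geo import *
from bench import r
import sys
q=r.sense();Rt=Ro.from_euler('xyz',q['tcp_rot'],degrees=True).as_matrix()
Rs=Rz(np.radians(-153.35))@Ry(-0.56)
T=np.c_[-Rs[:,2],-Rs[:,1],-Rs[:,0]]
print('det',np.linalg.det(T),'rotvec',Ro.from_matrix(T@Rt.T).as_rotvec().round(4))
mid=np.array([514.9,-20.7,74.0])
print('tcp in seam',(Rs.T@(q['tool_pos']-mid)).round(2),'F seam',(Rs.T@q['ft_force']).round(1), 'tool pos',q['tool_pos'].round(1))
h=float(sys.argv[1]); tgt=mid+Rs@np.array([0,-0.7,12+h+19.5]); print('shift',(tgt-q['tool_pos']).round(2))
E
python3 tgt.py 60
```

```text
time: 20.45
tool_pos: [491.5, -334.0, 184.6]
tcp_rot: [-33.8, 89.7, -39.1]
ft_force: [0.3, -0.2, -0.8]
finger_gap: 12.7
time: 20.62
tool_pos: [490.7, -333.4, 180.6]
tcp_rot: [-33.0, 89.8, -38.3]
ft_force: [-0.6, -0.4, -2.2]
finger_gap: 12.6
t 20.6667 pos [ 489.7 -332.6  178.3] j [-39.1   8.3  90.8   0.   81.  -33.9] F [-0.6  1.  -3.6] gap 12.7
det 0.9999999999999993 rotvec [-0.1055  0.5565  0.5426]
tcp in seam [192.99 267.42   2.11] F seam [-1.9 -1.2 -3.1] tool pos [ 489.7 -332.6  178.3]
shift [ 68.32 334.28 -26.78]
```

View pics/w22.png

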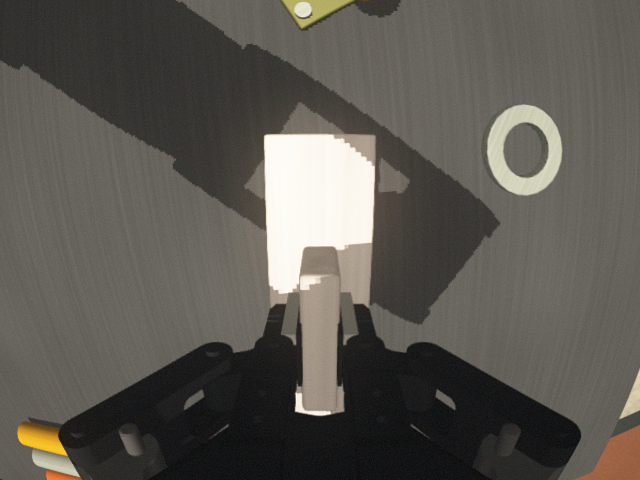

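```bash
python3 -m jog '[[[0.007,0.034,0.004],[-0.0105,0.0556,0.0543],-1],[[0.014,0.068,0.008],[-0.021,0.111,0.1085],-1],[[0.021,0.101,0.012],[-0.0317,0.167,0.163],-1],[[0.028,0.134,0.016],[-0.042,0.2226,0.217],-1],[[0.034,0.167,0.02],[-0.0528,0.278,0.2713],-1]]'; python3 -m jog '[[[0.007,0.034,0],[-0.0105,0.0556,0.0543],-1],[[0.014,0.068,0],[-0.021,0.111,0.1085],-1],[[0.021,0.101,0],[-0.0317,0.167,0.163],-1],[[0.028,0.134,-0.01],[-0.042,0.2226,0.217],-1],[[0.034,0.167,-0.025],[-0.0528,0.278,0.2713],-1]]';python3 -m jog '[[[0,0,-0.01],[0,0,0],-1],[[0,0,-0.02],[0,0,0],-1],[[0,0,-0.02],[0,0,0],-1],[[0,0,-0.02],[0,0,0],-1],[[0,0,-0.02],[0,0,0],-1]]'; python3 tgt.py 60; python3 look.py wrist w23 scene s23 >/dev/null; python3 tgt.py 60
```

```text
time: 21.08
tool_pos: [522.8, -164.1, 196.7]
tcp_rot: [-172.3, 73.5, -161.8]
ft_force: [1.4, -0.3, -2.3]
finger_gap: 12.2
time: 21.5
tool_pos: [558.0, 2.8, 172.9]
tcp_rot: [-180.0, 57.8, -153.2]
ft_force: [1.0, -0.4, -1.1]
finger_gap: 13.0
time: 21.92
tool_pos: [558.0, -0.2, 154.8]
tcp_rot: [-179.9, 58.0, -153.4]
ft_force: [0.3, 0.1, -1.3]
finger_gap: 12.1
det 0.9999999999999993 rotvec [0.0002 0.0022 0.0019]
tcp in seam [ 2.54  1.01 93.83] F seam [-0.9  0.1 -0.9] tool pos [ 5.580e+02 -2.000e-01  1.548e+02]
shift [ 0.05  1.94 -3.32]
det 0.9999999999999993 rotvec [-0.      0.004   0.0019]
tcp in seam [ 2.56  1.13 94.9 ] F seam [-2.   0.3 -0.1] tool pos [ 5.585e+02 -1.000e-01  1.558e+02]
shift [-0.5   1.8  -4.24]
```

View pics/w23.png

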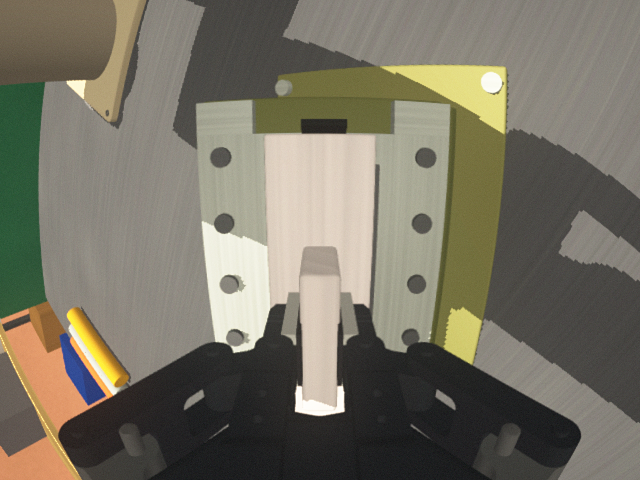

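View pics/s23.png

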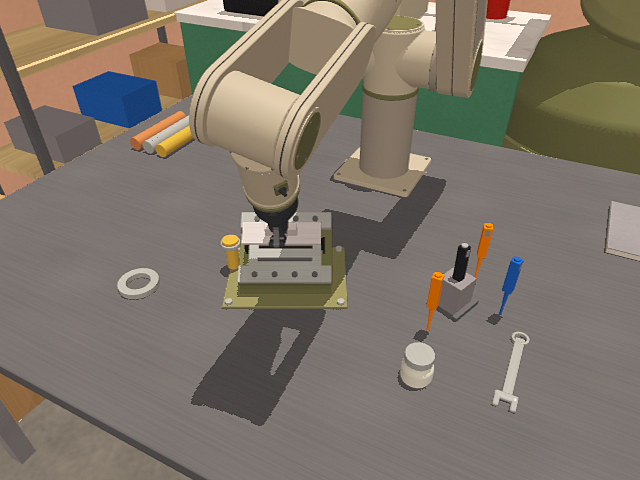

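```bash
python3 tgt.py 25 | tail -1; python3 -m jog '[[[-0.005,0,-0.01],[0,0,0],-1],[[-0.01,-0.002,-0.02],[0,0,0],-1],[[-0.014,-0.004,-0.028],[0,0,0],-1],[[-0.0165,-0.006,-0.033],[0,0,0],-1],[[-0.0165,-0.006,-0.033],[0,0,0],-1]]';python3 -m jog '[[[0,0,0],[0,0,0],-1],[[0,0,0],[0,0,0],-1]]'; python3 look.py wrist w24 scene s24 top t24 >/dev/null;  python3 tgt.py 25; python3 crop.py s24 220 200 350 310 6 s24c; python3 crop.py w24 240 90 400 260 4 w24c
```

```text
shift [-17.12  -6.54 -33.89]
time: 22.43
tool_pos: [539.6, -5.4, 119.2]
tcp_rot: [179.9, 57.8, -153.4]
ft_force: [-0.7, -0.7, -1.6]
finger_gap: 12.6
time: 22.6
tool_pos: [541.7, -4.8, 121.4]
tcp_rot: [-179.9, 58.0, -153.3]
ft_force: [0.4, 0.0, -1.6]
finger_gap: 12.4
det 0.9999999999999993 rotvec [-0.      0.0025 -0.0004]
tcp in seam [-1.3  -2.08 57.13] F seam [-1.   0.5 -1. ] tool pos [542.1  -4.7 121.7]
shift [-0.67 -1.88  0.15]
(660, 780, 3)
(680, 640, 3)
```

View pics/s24c.png

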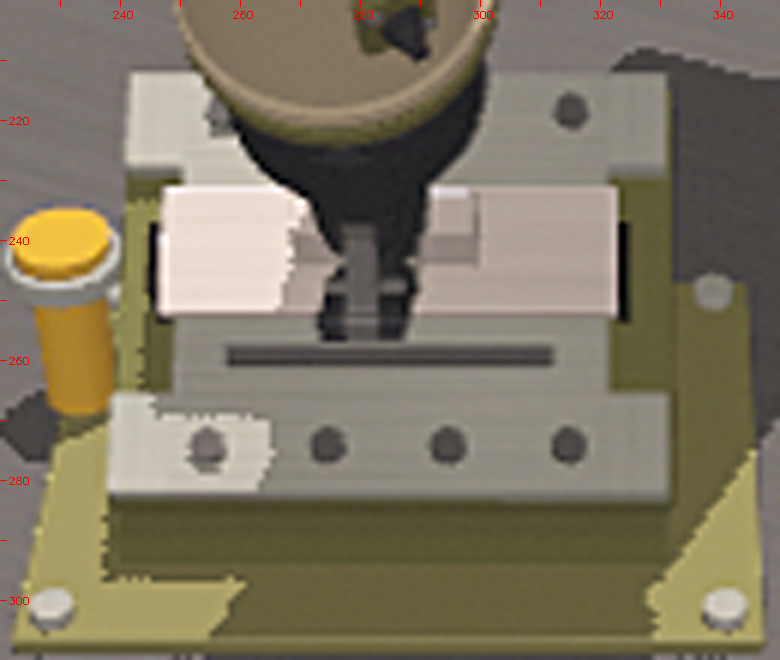

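View pics/w24c.png

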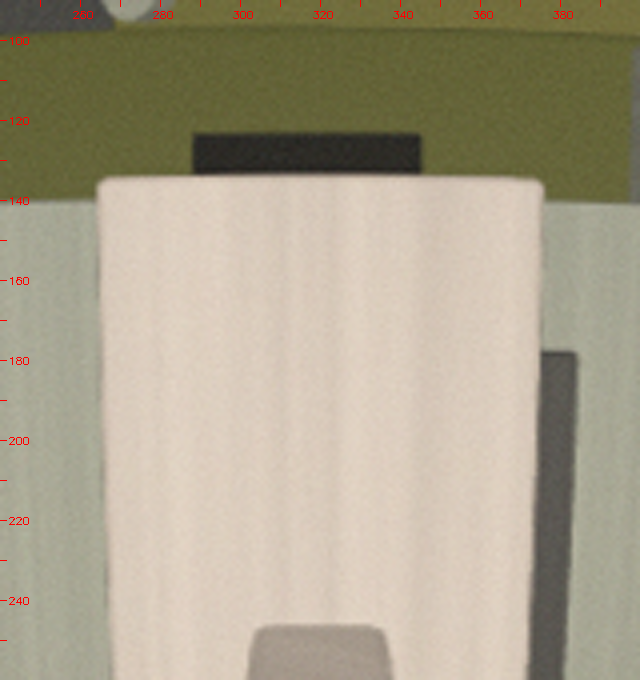

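```bash
cat > gfit.py <<'E'
from geo import *
S=load('s24');Wm=load('w24')
Rs=Rz(np.radians(-153.35))@Ry(-0.56);mid=np.array([514.9,-20.7,74.0])
pts=np.array([[-22,75,8],[-22,-75,8],[22,75,8],[22,-75,8]],float)
obs=np.array([[246.1,252.1],[322.8,252.6],[247.1,230.9],[322.7,230.9]])
f=lambda p:(proj(S,(pts+[p[0],p[1],12+p[2]])@Rs.T+mid)-obs).ravel()
s=least_squares(f,[0,0,25]);print('scene only',s.x.round(2),s.fun.round(2))
pw=np.array([[22,-75,8],[-22,-75,8]],float);ow=np.array([[264.4,134.3],[375.8,134.3]])
g=lambda p:np.r_[f(p),(proj(Wm,(pw+[p[0],p[1],12+p[2]])@Rs.T+mid,1)-ow).ravel()]
s=least_squares(g,[0,0,25]);print('both',s.x.round(2),s.fun.round(2))
# scene bias check : slot corners in s24-like s0
sc=np.array([(5,55,12),(5,-55,12),(-5,55,12),(-5,-55,12)],float);so=np.array([(258.6,243.8),(312.2,244.0),(258.5,248.3),(312.4,248.4)])
print('slot bias',(proj(load('s0'),sc@Rs.T+mid)-so).round(2))
# hook in wrist: far hook edges
hk=[(288,123.5),(344.8,123.5)]
for u in hk:
    for z in (32,):
        o,v=ray(Wm,u,1); n=Rs[:,2]; k=((mid+n*z-o)@n)/(v@n); print('hook top pt seam',(Rs.T@(o+k*v-mid)).round(1))
E
python3 gfit.py
```

```text
scene only [-2.63 -2.49 27.4 ] [-0.09  0.12  0.03 -0.54 -0.02  0.31  0.09  0.12]
both [-1.35 -0.88 23.51] [-0.59  0.15 -0.79 -0.52 -0.51  0.42 -0.72  0.24 -0.02 -0.33 -0.05 -0.2 ]
slot bias [[-0.77  0.27]
 [-0.43 -0.05]
 [-0.87  0.4 ]
 [-0.65  0.19]]
hook top pt seam [ 12.2 -80.1  32. ]
hook top pt seam [-11.8 -80.1  32. ]
```

```bash
python3 -m jog '[[[-0.0010,-0.0020,0],[0,0,0],-1],[[-0.002,-0.0025,-0.002],[0,0,0],-1],[[-0.0033,-0.003,-0.0044],[0,0,0],-1],[[-0.0033,-0.003,-0.0044],[0,0,0],-1],[[-0.0033,-0.003,-0.0044],[0,0,0],-1]]'; python3 tgt.py 0;python3 -m jog '[[[-0.001,-0.0005,-0.0017],[0,0,0],-1],[[-0.0019,-0.001,-0.0034],[0,0,0],-1],[[-0.0019,-0.001,-0.0034],[0,0,0],-1]]'; python3 tgt.py 0
```

```text
time: 23.17
tool_pos: [537.9, -7.9, 116.5]
tcp_rot: [-180.0, 57.9, -153.3]
ft_force: [0.4, -0.4, -1.9]
finger_gap: 12.5
det 0.9999999999999993 rotvec [-0.0001  0.0006 -0.0002]
tcp in seam [ 0.27 -1.16 49.98] F seam [-1.1  0.5 -1.5] tool pos [537.9  -7.9 116.5]
shift [ -8.36  -4.71 -15.8 ]
time: 23.42
tool_pos: [536.4, -8.8, 113.3]
tcp_rot: [-179.9, 58.0, -153.3]
ft_force: [1.5, 0.9, -0.7]
finger_gap: 12.6
det 0.9999999999999993 rotvec [-0.0001  0.0017 -0.0003]
tcp in seam [ 0.11 -0.96 46.33] F seam [-1.9 -0.2  0.3] tool pos [536.4  -8.8 113.3]
shift [ -6.84  -3.73 -12.62]
```

```bash
python3 -m jog '[[[-0.0005,-0.0003,-0.0008],[0,0,0],-1],[[-0.001,-0.0005,-0.0017],[0,0,0],-1],[[-0.001,-0.0005,-0.0017],[0,0,0],-1]]'; python3 tgt.py 0|sed -n 2p; python3 look.py wrist w25 scene s25 >/dev/null;  python3 crop.py s25 220 200 350 310 6 s25c; python3 crop.py w25 240 90 400 260 4 w25c
```

```text
time: 23.67
tool_pos: [535.6, -9.3, 111.9]
tcp_rot: [-179.9, 58.0, -153.2]
ft_force: [2.1, 1.1, 1.1]
finger_gap: 12.4
tcp in seam [ 0.13 -0.91 44.7 ] F seam [-1.4 -0.1  2.2] tool pos [535.6  -9.3 111.9]
(660, 780, 3)
(680, 640, 3)
```

View pics/s25c.png

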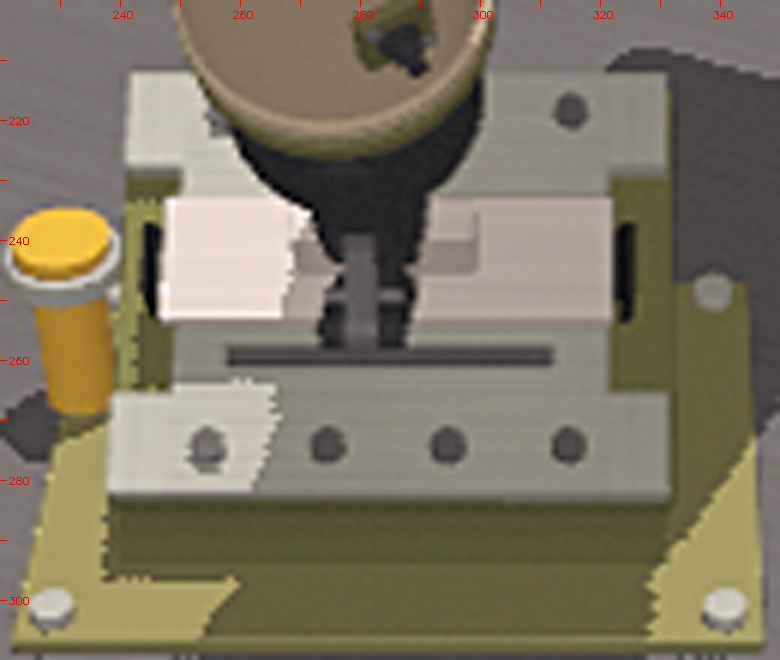

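View pics/w25c.png

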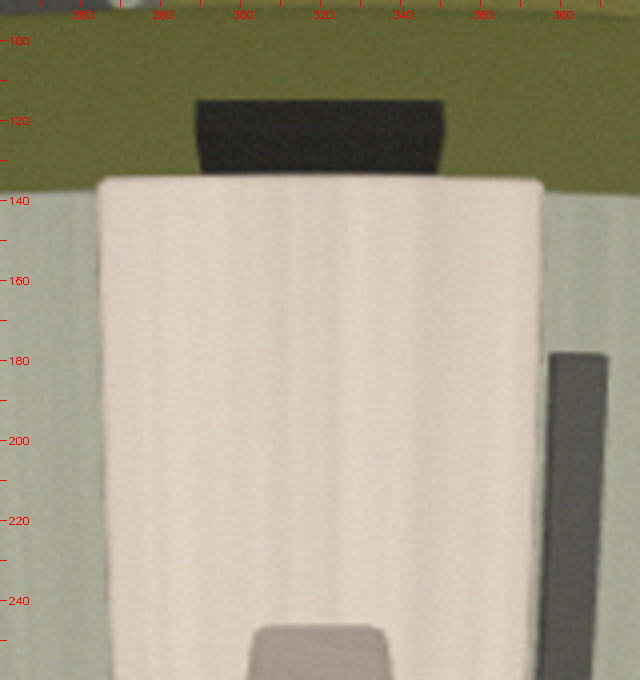

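```bash
python3 -m jog '[[[-0.0007,-0.0004,-0.0013],[0,0,0],-1],[[-0.0014,-0.0007,-0.0025],[0,0,0],-1],[[-0.0021,-0.0011,-0.0038],[0,0,0],-1],[[-0.0021,-0.0011,-0.0038],[0,0,0],-1]]'; python3 tgt.py 0|sed -n 2p;  python3 -m jog '[[[-0.0007,-0.0004,-0.0013],[0,0,0],-1],[[-0.0014,-0.0007,-0.0025],[0,0,0],-1],[[-0.0021,-0.0011,-0.0038],[0,0,0],-1],[[-0.0021,-0.0011,-0.0038],[0,0,0],-1]]'; python3 tgt.py 0|sed -n 2p; 
```

```text
time: 24.1
tool_pos: [532.6, -10.5, 107.2]
tcp_rot: [-180.0, 57.9, -153.3]
ft_force: [1.1, -0.2, -1.5]
finger_gap: 12.7
tcp in seam [ 0.33 -1.14 38.92] F seam [-1.6  0.7 -0.7] tool pos [532.6 -10.5 107.2]
time: 24.43
tool_pos: [530.7, -11.6, 103.6]
tcp_rot: [-180.0, 57.9, -153.3]
ft_force: [-0.7, -0.4, -2.5]
finger_gap: 12.5
tcp in seam [ 0.29 -1.   34.79] F seam [-0.7  0.1 -2.6] tool pos [530.7 -11.6 103.6]
```

```bash
python3 -m jog '[[[-0.0005,-0.0003,-0.0008],[0,0,0],-1],[[-0.001,-0.0005,-0.0017],[0,0,0],-1],[[-0.0014,-0.0007,-0.0025],[0,0,0],-1],[[-0.0014,-0.0007,-0.0025],[0,0,0],-1]]'; python3 tgt.py 0|sed -n 2p; python3 look.py wrist w26 scene s26 >/dev/null;  python3 crop.py s26 220 200 350 310 6 s26c; python3 crop.py w26 240 90 400 260 4 w26c
```

```text
time: 24.77
tool_pos: [529.6, -12.2, 101.6]
tcp_rot: [-180.0, 58.0, -153.3]
ft_force: [-0.2, 0.1, -0.2]
finger_gap: 12.3
tcp in seam [ 0.27 -0.99 32.37] F seam [ 0.  -0.2 -0.2] tool pos [529.6 -12.2 101.6]
(660, 780, 3)
(680, 640, 3)
```

View pics/s26c.png

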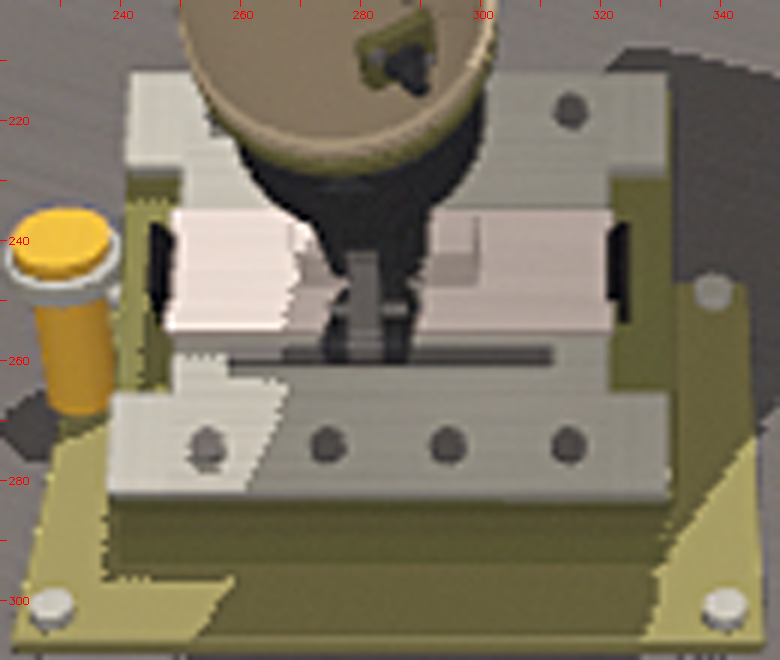

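View pics/w26c.png

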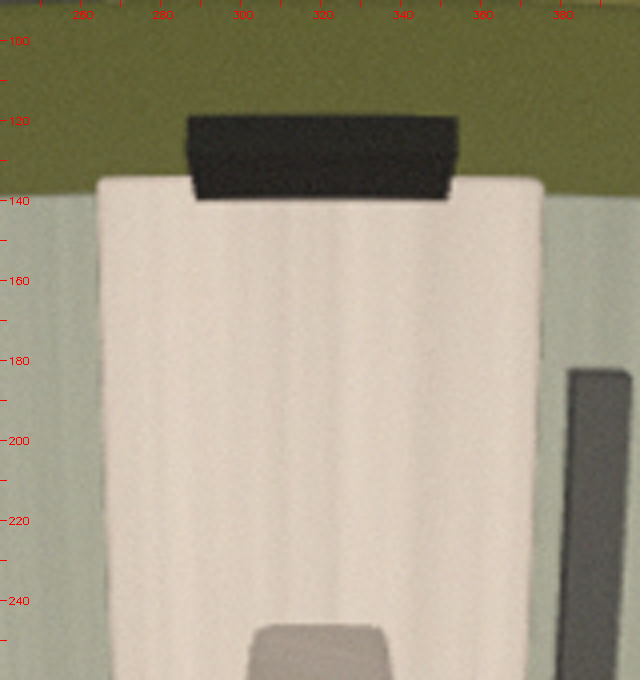

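```bash
python3 -m jog '[[[-0.0004,-0.0002,-0.0007],[0,0,0],-1],[[-0.0007,-0.0004,-0.0013],[0,0,0],-1],[[-0.0007,-0.0004,-0.0013],[0,0,0],-1]]'; python3 tgt.py 0|sed -n 2p;python3 -m jog '[[[-0.0004,-0.0002,-0.0007],[0,0,0],-1],[[-0.0007,-0.0004,-0.0013],[0,0,0],-1],[[-0.0007,-0.0004,-0.0013],[0,0,0],-1]]'; python3 tgt.py 0|sed -n 2p
```

```text
time: 25.12
tool_pos: [529.6, -12.2, 101.5]
tcp_rot: [-179.9, 58.1, -153.3]
ft_force: [2.2, 3.7, 6.6]
finger_gap: 12.5
tcp in seam [ 0.25 -0.95 32.3 ] F seam [ 0.5 -2.3  7.5] tool pos [529.6 -12.2 101.5]
time: 25.37
tool_pos: [529.6, -12.3, 101.5]
tcp_rot: [-179.8, 58.2, -153.2]
ft_force: [2.9, 6.0, 13.1]
finger_gap: 12.4
tcp in seam [ 0.24 -0.92 32.28] F seam [ 2.5 -4.  13.9] tool pos [529.6 -12.3 101.5]
```

```bash
python3 -m jog '[[[-0.0005,-0.0002,-0.0008],[0,0,0],-1],[[-0.0005,-0.0002,-0.0008],[0,0,0],-1],[[0.0011,0.0006,0.002],[0,0,0],-1],[[0.0011,0.0006,0.002],[0,0,0],-0.4],[[0.0011,0.0006,0.002],[0,0,0],-0.2]]';python3 -m jog '[[[0,0,0],[0,0,0],0],[[0,0,0],[0,0,0],0],[[0,0,0],[0,0,0],0]]'; python3 tgt.py 0|sed -n 2p; python3 look.py wrist w27 scene s27 >/dev/null;  python3 crop.py s27 220 200 350 310 6 s27c
```

```text
time: 25.78
tool_pos: [529.3, -12.6, 100.8]
tcp_rot: [-179.9, 58.0, -153.3]
ft_force: [0.5, -0.3, 0.4]
finger_gap: 34.0
time: 26.03
tool_pos: [529.2, -12.6, 100.6]
tcp_rot: [-180.0, 57.9, -153.3]
ft_force: [-0.2, -0.4, -0.5]
finger_gap: 42.5
tcp in seam [ 0.26 -0.84 31.27] F seam [ 0.   0.3 -0.6] tool pos [529.2 -12.6 100.6]
(660, 780, 3)
```

View pics/w27.png

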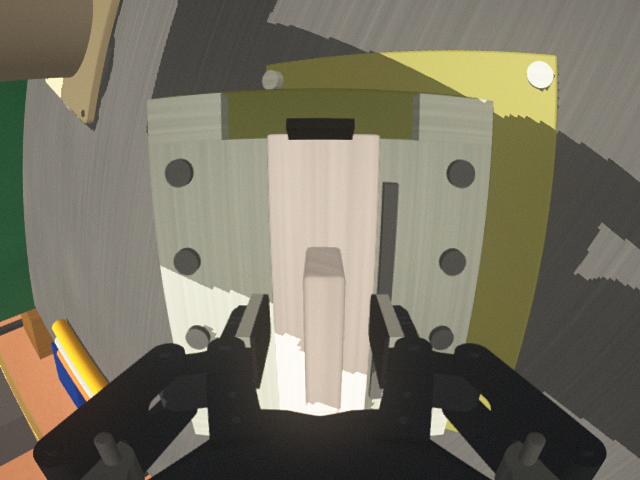

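View pics/s27c.png

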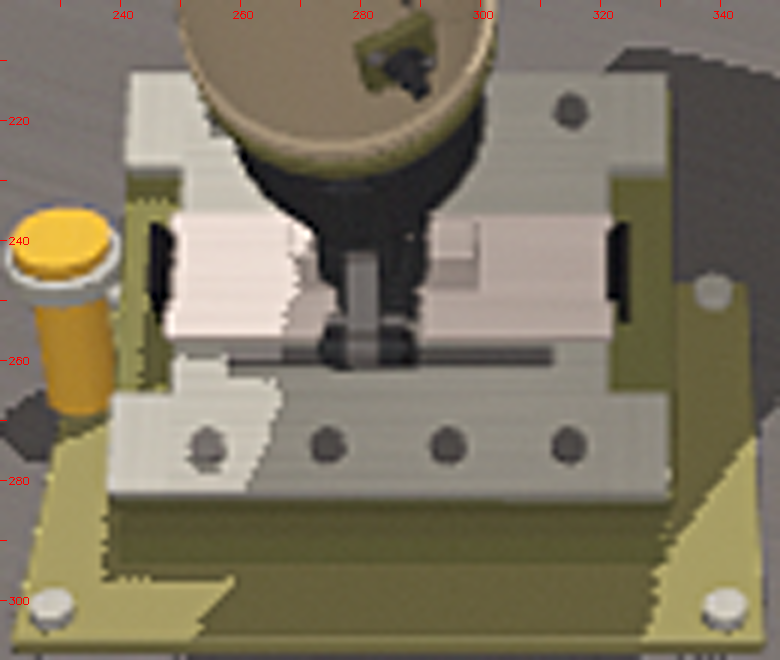

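Released. Retreat along the face normal.

```bash
python3 -m jog '[[[0.005,0.0025,0.0085],[0,0,0],0],[[0.012,0.006,0.021],[0,0,0],0],[[0.025,0.0125,0.0445],[0,0,0],0],[[0.04,0.02,0.072],[0,0,0],0],[[0.057,0.028,0.101],[0,0,0],0]]'; python3 -m jog '[[[-0.02,0.0,0.03],[0,0,0],0],[[-0.06,0,0.06],[0,0,0],0],[[-0.09,0,0.08],[0,0,0],0],[[-0.12,0,0.1],[0,0,0],0],[[-0.15,0,0.12],[0,0,0],0]]';python3 -m jog '[[[-0.03,0,0.02],[0,-0.1,0],0],[[-0.06,0,0.03],[0,-0.2,0],0],[[-0.1,0,0.03],[0,-0.3,0],0],[[-0.1,0,0.03],[0,-0.3,0],0],[[-0.1,0,0.03],[0,-0.3,0],0]]'; python3 look.py scene s28 top t28 >/dev/null; python3 crop.py s28 220 200 350 310 6 s28c; python3 crop.py t28 285 185 435 315 5 t28c
```

```text
time: 26.55
tool_pos: [586.4, 15.9, 203.2]
tcp_rot: [180.0, 57.9, -153.4]
ft_force: [0.5, 0.4, 0.6]
finger_gap: 42.6
time: 26.97
tool_pos: [435.2, 15.8, 324.0]
tcp_rot: [-179.9, 58.1, -153.2]
ft_force: [-0.4, -0.1, 1.2]
finger_gap: 43.0
time: 27.38
tool_pos: [332.6, 15.8, 355.3]
tcp_rot: [-153.4, 72.2, -128.9]
ft_force: [0.2, -0.5, 1.1]
finger_gap: 42.9
(660, 780, 3)
(650, 750, 3)
```

View pics/s28c.png

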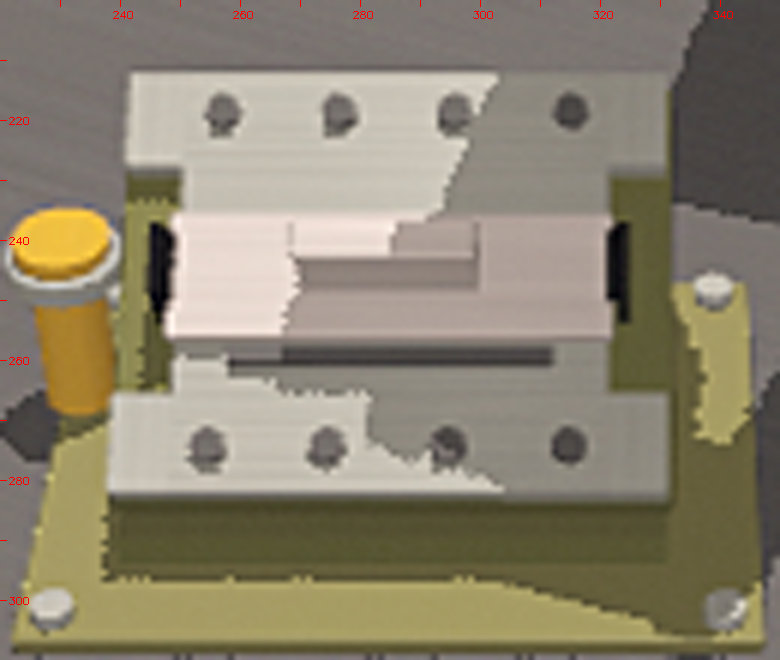

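View pics/t28c.png

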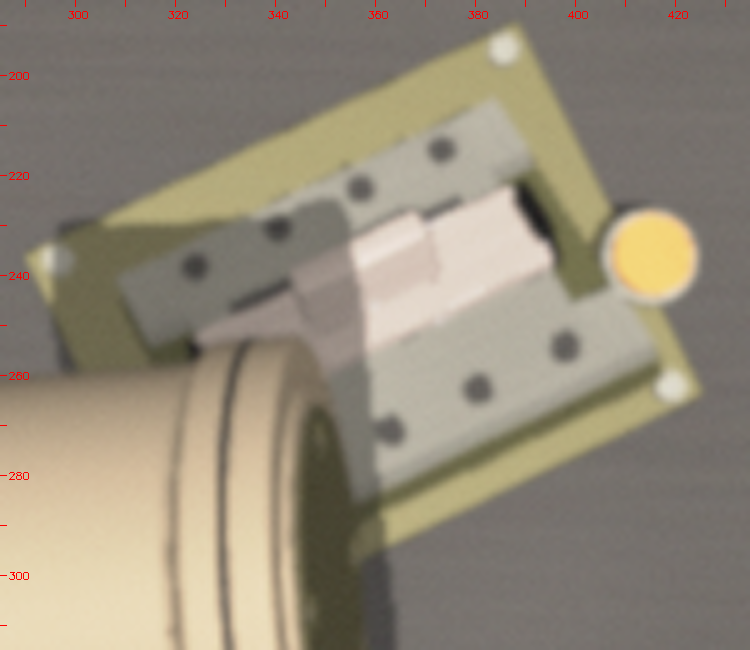

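View pics/s28.png

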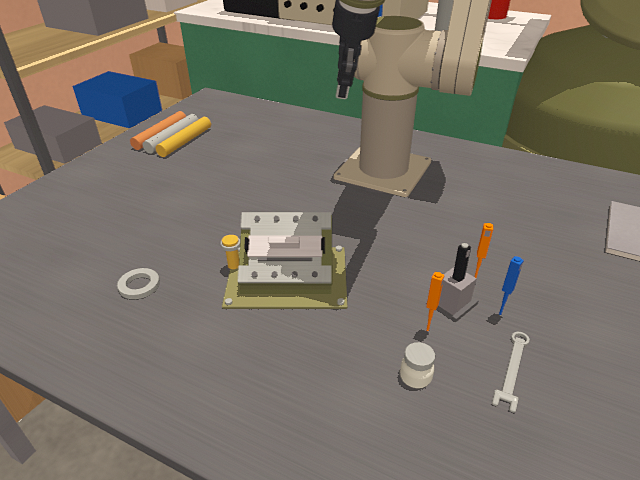

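```bash
python3 - <<'E'
from geo import *
S=load('s28');Rs=Rz(np.radians(-153.35))@Ry(-0.56)
# recalibrate seam in scene: fit mid offset using slot corners (scene s0), z fixed
sc=np.array([(5,55,12),(5,-55,12),(-5,55,12),(-5,-55,12)],float);so=np.array([(258.6,243.8),(312.2,244.0),(258.5,248.3),(312.4,248.4)])
m=least_squares(lambda p:(proj(S,sc@Rs.T+[p[0],p[1],74.0])-so).ravel(),[515,-20]).x;mid=np.r_[m,74.0];print(mid)
pts=np.array([[-22,75,8],[-22,-75,8],[22,75,8],[22,-75,8]],float)
obs=np.array([[247.0,255.6],[321.6,255.8],[248.2,235.2],[321.8,235.2]])
s=least_squares(lambda p:(proj(S,(pts+[p[0],p[1],12+p[2]])@Rs.T+mid)-obs).ravel(),[0,0,0]);print('guard dx,dy,h',s.x.round(2),s.fun.round(2))
s=least_squares(lambda p:(proj(S,((pts)@Rz(p[2]).T+[p[0],p[1],12])@Rs.T+mid)-obs).ravel(),[0,0,0]);print('h=0: dx,dy,yaw',s.x.round(3),s.fun.round(2))
E
python3 - <<'E'
import cv2,numpy as np
o=[]
for n in ('s0','s18','s28'):
    im=cv2.imread(f'pics/{n}.png')[240:295,440:485]; o.append(cv2.resize(cv2.convertScaleAbs(im,alpha=2),None,fx=5.8,fy=5.8,interpolation=cv2.INTER_CUBIC))
cv2.imwrite('pics/cmp3.png',np.hstack(o))
E
```

```text
[513.68000189 -19.81362127  74.        ]
guard dx,dy,h [-0.74  1.1  -1.49] [ 0.08  0.17  0.12 -0.19 -0.09  0.1  -0.11 -0.08]
h=0: dx,dy,yaw [-1.266  0.987 -0.004] [-0.02  0.03  0.12 -0.02 -0.1  -0.07 -0.01  0.05]
```

View pics/cmp3.png

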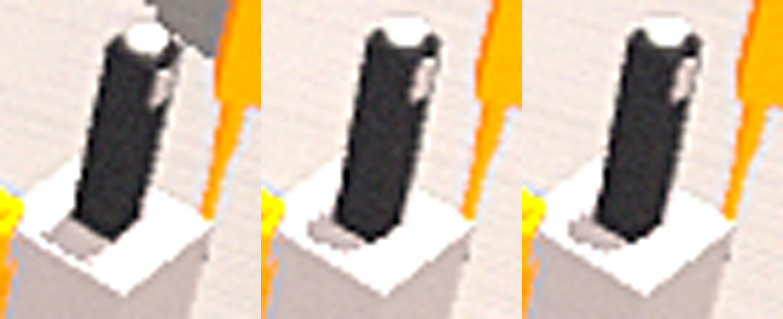

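```bash
python3 st.py|tail -1; python3 -c "
from bench import order
print(order.hand_in())"
```

```text
t 27.4833 pos [335.8  15.7 353.9] j [  6.9 -22.4 102.5 -13.3 112.5 -21.4] F [ 0.7  0.  -0.2] gap 43.1
the job is handed in; nothing more can be done
None
```

I ran the leak check along the whole gap, put the probe back in its stand, snapped the seam guard on, and handed the job in at about 27.5 s. The one weak point is that the probe did not go back perfectly upright.

- **Leak check:** The probe was square to the face, with its tip first touched down on the gap floor near the stub and then eased up about half a millimetre for the run. I moved it at about 25 mm/s from roughly y = +45 to −48 mm, and no contact force over about 3 N showed in the readings. I stopped once for about 0.1 s near the middle for a camera check, so the sweep was not quite continuous.
- **Probe:** It was pressed home until the rim took the load (17 N) and then released. Pictures compared with the start show the shoulder on the rim, but the probe leans about 2.7° from its starting stance. That is inside the 5.7° limit; I did not correct it, and it did not move afterwards.
- **Guard:** It was pressed to a firm stop at 14 N, then a little further, and released. The scene camera puts it within about 1.3 mm of its seat along the slope, about 1 mm across, and turned less than 0.3°. Both hooks look back in their starting positions and overlap the guard's ends. The height fit came out at −1.5 mm, which I take as measurement error, because the guard was hard against the face.
- **Bystanders:** The wrench, jar and flange ring look undisturbed in the last picture, and the arm was clear of everything at hand-in.

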